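Set out the instrument tray and bottle stands for surgery

TASK

Set out the kit for the next surgery: slide the tray's partition so that the hex driver fits and lies flat in the ribbed, lined compartment, with the drill-bit box flat in the bare compartment on the other side of the partition. Stand the amber bottle, the dropper bottle and the vial upright in the three stands, each fully down in the well that matches its diameter.

Things in the scene. Friction and masses are not known exactly. Their poses are not given: they have to be found in the camera images.
- tray: fixed shallow metal tray, inside 270 mm long (its y) x 112 mm wide (x), walls 3 mm, rim 26 mm above the bench. Origin on the bench at its centre, z up. A partition slides along y. Lined compartment: its +y end (robot's left), dark ribbed mat from y = -22 mm to the end, mat top 8 to 9 mm above the bench; it does not stop the partition. Bare compartment: the -y end, floor 5 mm above the bench
- partition (a joint): 3 mm sheet across the tray, at tray y = 0.077 - value (m); value 0 to 0.110, grows as the lined compartment gets longer; starts at 0 to 0.03, too short for the driver; about 0.1 (mat's edge) suits both. Top of sheet 31 mm above the bench; in its middle (x = 0) a black grip block, 12 mm along y, 40 mm along x, 30 to 51 mm above the bench: pinch it across y. 2.5 N of friction, stays put
- hex_driver: hex screwdriver, 130 mm long, lying along its y: red round handle 18 mm thick from y = -11 to +65 mm, thin steel shaft from y = -11 to -65 mm; 50 g. Origin at mid-length, at the underside of the handle (axis at z = 9.5 mm). Balances near y = +25 mm: grip the handle there across x. Starts with y roughly along world y. May finally point either way, rolled or oblique
- bit_box: small closed drill-bit box, dark base and clear lid (does not open), 54 mm (x) x 82 mm (y) x 21 mm high, 75 g; the fingers meet its sides at 50 mm. Origin at the centre of the underside, z up. Starts with y roughly along world y. Grip it across x. In the tray its 82 mm side goes across the tray (box y along tray x)
- cement_bottle: white dropper bottle with a long pointed tip, the middle one of the three vessels: body 34 mm in diameter and 52 mm high, 83 mm high in all, 45 g. Origin at the centre of its base, z up. The three vessels swap places between starts
- vial: glass vial with a crimped cap, the smallest vessel: body 24 mm in diameter and 46 mm high, 53 mm high in all, 41 g. Origin at the centre of its base, z up
- agent_bottle: amber bottle, the largest vessel, 132 mm high, 220 g: body 44 mm in diameter and 78 mm high, above it a keyed collar about 33 mm wide, 78 to 100 mm up, then a thin spout. Centred on its origin within 2 mm. Grip the collar at 90 to 95 mm, so that the gripper's body stays above the spout. Origin at the centre of its base, z up
- stand_large: fixed turned dark metal stand with the widest well, for the amber bottle: base disc 81 mm across, 5 mm thick; one cup with a round well 55 mm wide, flaring to 67 mm at the rim, 30 mm above the bench; well floor 8 mm above the bench. Origin on the bench under the well's centre, z up. The stands swap places between starts
- stand_medium: fixed turned dark metal stand with the middle-sized well, for the dropper bottle: base disc 69 mm across, 5 mm thick; one cup with a round well 43 mm wide, flaring to 55 mm at the rim, 26 mm above the bench; well floor 8 mm above the bench. Origin on the bench under the well's centre, z up. The stands swap places between starts
- stand_small: fixed turned dark metal stand with the narrowest well, for the vial: base disc 57 mm across, 5 mm thick; one cup with a round well 31 mm wide, flaring to 43 mm at the rim, 22 mm above the bench; well floor 8 mm above the bench. Origin on the bench under the well's centre, z up. The stands swap places between starts
Things that resemble listed ones, but are neither listed nor needed, are in the scene too. Leave any yellow look-alike of the stand_medium alone.

How it is judged:
By the outcome, as a careful person would: the job done as asked, in the order asked, and still so for the second after the job is handed in, with the robot touching nothing.
It also fails if it takes over 115 s, if anything falls off the work surface, if the arm or the gripper's body presses on something with over 40 N, if the wrist force passes 120 N, or if a joint passes its speed limit or range.

ROBOT

A 6-joint arm with a two-finger parallel gripper is mounted at the origin on a cart in front of the work surface, level with it; the furniture and walls round the work are solid. World frame = base frame: x ahead of the robot, y to its left, z up, the work surface at z = 0. Lengths are in m, angles in rad, forces in N, time in s.
With the tool pointing down it reaches from about 0.425 to 0.925 m from the base axis. Payload 12.5 kg.
Tool frame: the origin (TCP) lies at the very end of the fingers, on their centre line; the grasp point (between the pads) lies 19 mm behind it; z points along the fingers, y is the direction in which the jaws open and shut (so a half turn about z gives the same grasp; the last joint's range is limited). The gripper opens to 85 mm and grips with 20 to 120 N. Pads are 22 mm wide; open, the fingers measure 114 mm over their backs; the gripper's body (76 mm by 85 mm) begins 54 mm behind the grasp point. The pads swing forward as they close: fully open they stand 13 mm farther back than shut.
Start: joints at [-1.25, 0.491, 1.559, -0, 1.092, -0.106], TCP at [0.259, -0.569, 0.231] pointing down, gripper open.
Joint ranges: [-3.1, 3.1], [-0.84, 2.19], [0.05, 2.79], [-1.13, 4.28], [0.06, 2.93], [-2.69, 2.69]. Speed limits (rad/s): [2.22, 2.22, 2.79, 3.14, 3.14, 3.14].

INTERFACE

Orientations are given as a unit quaternion [x, y, z, w].
In Python, from cell import robot gives the robot as it stands.
- The arm moves only by the shell command python3 -m inch 'ROWS'. ROWS is JSON, a list of rows, each a list of 3 entries, a list of its own where there are three numbers: the shift along the tool's x, y, z in units of 120 mm (1.0 is 120 mm), then the turn about the tool's z in units of 90 degrees (1.0 is 90 degrees), then the opening, from -1 (shut) to 1 (fully open), so that 0 is half open. A call has 1 to 12 rows; each row is the pose to reach, as a shift and turn from the pose commanded when the call began, along the tool's axes at that moment; what a row does not reach only later rows make up. A row lasts 1/12 s, in which the tool goes at most 41.7 mm and 7.16 degrees, less where a joint would pass 70% of its speed; a pose out of reach is approached as far as the arm can. A call with a number of a shift or a turn outside -1 to 1 is refused whole. A call with a gripper value outside its range is refused whole. The fingers move at their own pace and stop on an object; the grip force is fixed at half the most. Time passes only in rows, so rows that repeat a pose let the fingers close. It gives the time, the measured TCP pose, the force and the opening at its end, in the units of the state.
- robot.sense(): the state, without advancing time (a new reading comes with each control period).
- robot.snapshot(name): name is "scene" or "top" or "wrist"; returns the picture (420x560x3 uint8, red, green, blue); there is no depth.
- robot.camera_model(name): a dict with "vfov" (degrees; the focal length in pixels is half the picture's height over the tangent of half this angle, whatever the lens; pixels are square), "cx", "cy" (the principal point, pixels), "k1" (the pictures are not rectified: a ray, as slopes to the right and down, at radius r is drawn at 1 + k1 r^2 times it, then the intrinsics apply), "rvec" (rotation vector, rad) and "tvec" (3), from world to camera coordinates, as OpenCV has them. Camera axes: x right, y down, z forward; pixel columns grow to the right and rows downward; lengths in m; the calibration is good to about 2 mm. A picture is of the moment at which its call begins: read the wrist's pose just before it. camera_model takes no time and is no camera call; for the wrist camera it gives the pose at the moment of the call.
- robot.sign_off(): hands the job in, once; it reports no verdict.
The state is a dict: "time": time; "joints": joint angles; "qd": joint speeds; "tau": joint torques, N m; "tool_pos": TCP position; "tcp_rot": TCP orientation; "contact_force": force on the tool from outside, world axes, zero at the start; "torque": the same for the moment, N m; "width": opening from 0.0 (shut) to 1.0 (fully open).
Only numpy, scipy, OpenCV 4.12 (cv2) and the standard library are available. Lean on these libraries where they do the work, as an engineer would, in place of code of your own. Each camera call takes 0.05 s, during which the arm holds its last target.

## Working session

There is one attempt and no reset: what is moved stays moved. The work goes in short steps, Python scripts to look and compute and a shell command to move; the robot and the scene stay as the last step left them, time stands still between calls to the robot, and variables do not carry over. Pictures are saved under pics/ and viewed, and the job is handed in when it is done.

```bash
ls -la; mkdir -p pics; python3 - <<'E'
from cell import robot
import cv2
print(robot.sense())
for n in ["scene","top","wrist"]:
    m=robot.camera_model(n); im=robot.snapshot(n); print(n,m)
    cv2.imwrite(f"pics/{n}0.png",im[:,:,::-1])
E
```

```text
total 12
drwxr-xr-x  3 agent agent 4096 Dec  6 15:13 .
drwxr-xr-x 23 root  root  4096 Dec  6 15:13 ..
drwxr-xr-x  2 agent agent 4096 Dec  6 15:13 pics
{'time': 0.0, 'joints': array([-1.24961457e+00,  4.91553728e-01,  1.55946026e+00, -5.87116951e-06,
        1.09167275e+00, -1.05613088e-01]), 'qd': array([-0.000925  , -0.00269714, -0.00121697, -0.00015584,  0.00066727,
       -0.00115289]), 'tau': array([-9.13779204e-04, -6.18462253e+01, -2.61592931e+01, -1.28099723e-04,
        4.12368987e-03, -1.65129291e-05]), 'tool_pos': array([ 0.25866292, -0.5687164 ,  0.23072763]), 'tcp_rot': array([ 9.77316612e-01,  2.11782768e-01, -6.14378316e-05, -5.43589058e-04]), 'contact_force': array([-0.11224823, -0.60134646,  0.70609767]), 'torque': array([ 0.04717907, -0.00754551, -0.00558692]), 'width': 1.001788065594127}
scene {'vfov': 57.510193856741175, 'cx': 273.91172848002725, 'cy': 207.9543631478828, 'k1': -0.019637787988248872, 'rvec': array([ 0.65085627, -2.40409531,  1.43563384]), 'tvec': array([0.4670222 , 0.22311739, 0.55661854])}
top {'vfov': 50.707415144476826, 'cx': 277.6502289461806, 'cy': 211.49202592309268, 'k1': -0.060303375208414806, 'rvec': array([ 2.08645681, -2.12851975,  0.23547111]), 'tvec': array([-0.08295111,  0.61197924,  1.03894777])}
wrist {'vfov': 58.428294054929616, 'cx': 277.7025501552478, 'cy': 209.2400002553349, 'k1': -0.029349569607568973, 'rvec': array([-2.44682593,  1.57500564,  0.2135377 ]), 'tvec': array([-0.62429426, -0.03495173,  0.37944029])}
```

View pics/scene0.png

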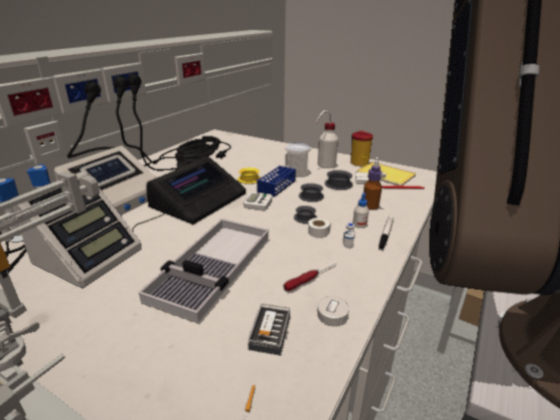

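View pics/top0.png

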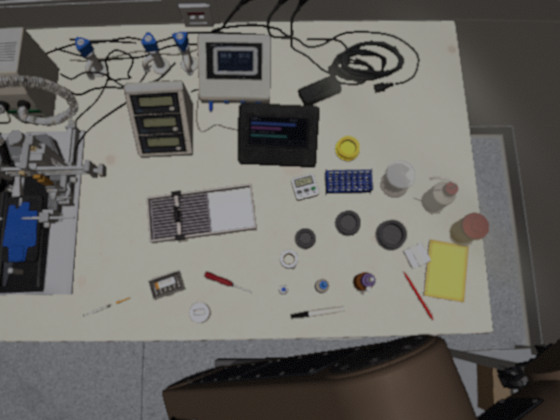

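View pics/wrist0.png

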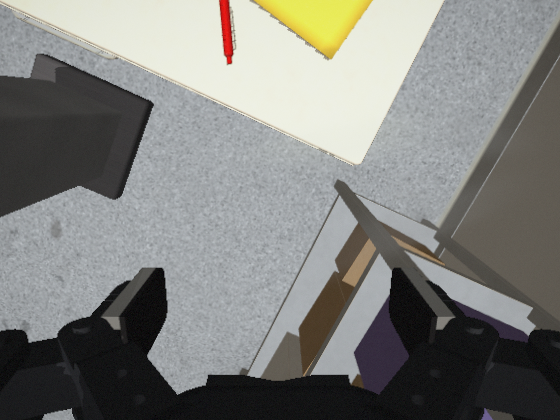

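```bash
cat > h.py <<'E'
import numpy as np, cv2
from cell import robot
def K(m,H=420):
    f=H/2/np.tan(np.radians(m["vfov"])/2); return f
def ray(m,u,v):
    f=K(m); x=(u-m["cx"])/f; y=(v-m["cy"])/f
    rd=np.hypot(x,y); r=rd
    for _ in range(20): r=rd/(1+m["k1"]*r*r)
    s=r/rd if rd>1e-9 else 1
    R=cv2.Rodrigues(np.array(m["rvec"]))[0]; t=np.array(m["tvec"])
    d=R.T@np.array([x*s,y*s,1.]); o=-R.T@t
    return o,d
def cast(m,u,v,z):
    o,d=ray(m,u,v); return o+d*(z-o[2])/d[2]
def proj(m,p):
    R=cv2.Rodrigues(np.array(m["rvec"]))[0]; c=R@np.array(p)+m["tvec"]; x,y=c[0]/c[2],c[1]/c[2]
    s=1+m["k1"]*(x*x+y*y); f=K(m); return x*s*f+m["cx"],y*s*f+m["cy"]
def snap(n,f=None):
    m=robot.camera_model(n); im=robot.snapshot(n)[:,:,::-1].copy()
    if f: cv2.imwrite("pics/"+f,im)
    return m,im
def crop(im,x0,y0,x1,y1,k,f):
    cv2.imwrite("pics/"+f,cv2.resize(im[y0:y1,x0:x1],None,fx=k,fy=k,interpolation=cv2.INTER_CUBIC))
def pose():
    from scipy.spatial.transform import Rotation as Ro
    s=robot.sense(); return np.array(s["tool_pos"]),Ro.from_quat(s["tcp_rot"]).as_matrix(),s
def togo(target,yaw_axis=None):
    """target xyz of TCP; yaw_axis: world angle (deg) of desired jaw axis (tool y), mod 180. prints shift units, turn units"""
    p,R,s=pose(); d=R.T@(np.array(target)-p)/0.12
    out=[d.round(3)]
    if yaw_axis is not None:
        y=R[:,1]; cur=np.degrees(np.arctan2(y[1],y[0]))
        # tool z down: positive turn about tool z = negative about world z
        t=-(yaw_axis-cur); t=(t+90)%180-90
        out+=[round(t/90,3),"alt",round((t-180*np.sign(t))/90,3)]
    print("pose",p.round(4),"j6",s["joints"][5].round(3),"F",s["contact_force"].round(1),"w",round(s["width"],3),"t",round(s["time"],2)); print("go",*out)
E
python3 - <<'E'
from h import *
m=robot.camera_model("top")
im=cv2.imread("pics/top0.png")
print("cam",ray(m,277,211)[0])
for n,u,v,z in [("vial",283,290,.053),("cement",322,286,.08),("amber",365,281,.13),("small",305,238,.022),("med",347,222,.026),("large",391,235,.03),("ylw",347,148,.026),("tape",289,260,.02),("box",167,285,.02),("drv",216,279,.02),("trayTL",149,198,.026),("trayTR",252,187,.026),("trayBL",152,242,.026),("trayBR",257,232,.026),("grip",178,215,.051)]:
    print(n,cast(m,u,v,z).round(4))
crop(im,130,170,270,330,5,"c_left.png"); crop(im,265,130,425,310,4,"c_right.png")
E
```

```text
cam [ 0.37028389 -0.08848777  1.14711451]
vial [ 0.4171 -0.1043  0.053 ]
cement [ 0.4234 -0.1971  0.08  ]
amber [ 0.4299 -0.2907  0.13  ]
small [ 0.5492 -0.1642  0.022 ]
med [ 0.588  -0.2739  0.026 ]
large [ 0.551  -0.3847  0.03  ]
ylw [ 0.7903 -0.2851  0.026 ]
tape [ 0.4937 -0.1218  0.02  ]
box [0.4361 0.1877 0.02  ]
drv [0.4492 0.0638 0.02  ]
trayTL [0.6623 0.2411 0.026 ]
trayTR [ 0.6865 -0.0294  0.026 ]
trayBL [0.5456 0.2283 0.026 ]
trayBR [ 0.5665 -0.0413  0.026 ]
grip [0.6097 0.1576 0.051 ]
```

View pics/c_left.png

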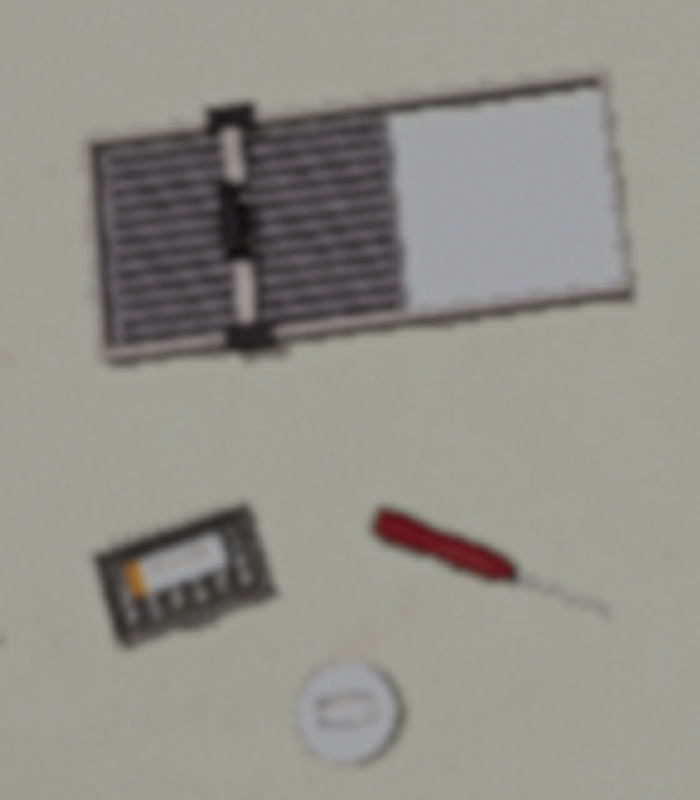

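View pics/c_right.png

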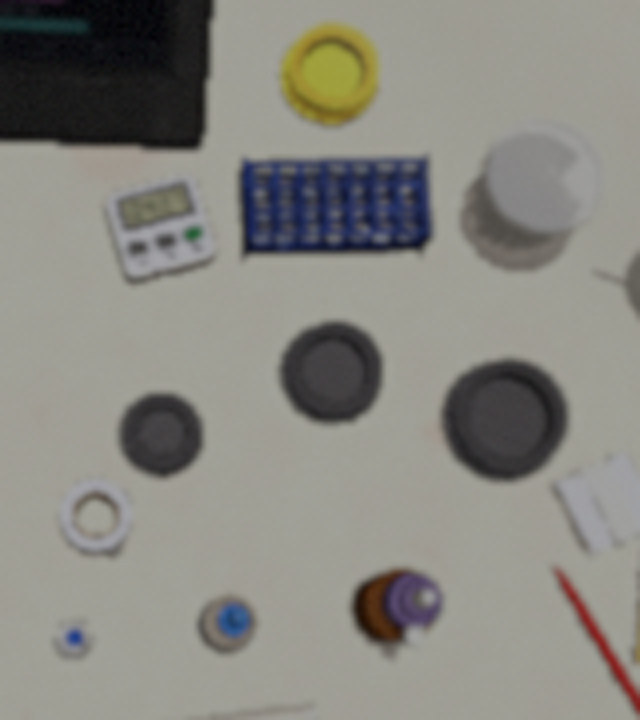

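```bash
python3 - <<'E'
from h import *
m=robot.camera_model("top")
im=cv2.imread("pics/top0.png")
c=[cast(m,*p,.026) for p in [(148.6,198.6),(250.6,185.4),(256.4,229.6),(151.4,241.6)]]
c=np.array(c);print(c.round(4));
print("len",[np.linalg.norm(c[i]-c[(i+1)%4]).round(4) for i in range(4)],"ctr",c.mean(0).round(4))
for a,b in((1,0),(2,3)):
    d=c[a]-c[b];d=c[b]-c[a];print("yaw y",np.degrees(np.arctan2(d[1],d[0]))-90)
print("grip",cast(m,177.4,214.4,.051))
hsv=cv2.cvtColor(im,cv2.COLOR_BGR2HSV)
# driver handle
red=cv2.inRange(hsv,(0,120,60),(10,255,255))|cv2.inRange(hsv,(170,120,60),(180,255,255)); red[:, :190]=0; red[:,260:]=0; red[:260]=0;red[310:]=0
pts=cv2.findNonZero(red); r=cv2.minAreaRect(pts); print("handle",r)
b=cv2.boxPoints(r); print([cast(m,*p,.0095).round(4) for p in b], cast(m,*r[0],.0095))
# box
g=cv2.cvtColor(im,cv2.COLOR_BGR2GRAY)
k=cv2.inRange(g,0,110); k[:,:140]=0;k[:265]=0;k[310:]=0;k[:,190:]=0
k=cv2.morphologyEx(k,cv2.MORPH_CLOSE,np.ones((9,9)))
cs=max(cv2.findContours(k,0,2)[0],key=cv2.contourArea); r=cv2.minAreaRect(cs); b=cv2.boxPoints(r)
B=np.array([cast(m,*p,.015) for p in b]);print("box",r,B.round(4),B.mean(0),[np.linalg.norm(B[i]-B[(i+1)%4]).round(4) for i in range(4)])
# stands
k=cv2.inRange(g,0,100);
for n,(u,v),z in(("S",(305,238),.015),("M",(347,222),.015),("L",(391,235),.018)):
    kk=np.zeros_like(k); kk[v-22:v+22,u-22:u+22]=k[v-22:v+22,u-22:u+22]
    cs=max(cv2.findContours(kk,0,2)[0],key=cv2.contourArea); (cu,cv),rr=cv2.minEnclosingCircle(cs); e=cv2.fitEllipse(cs)
    print(n,e, "ctr",cast(m,*e[0],z).round(4),"diam",np.linalg.norm(cast(m,e[0][0]-e[1][0]/2,e[0][1],z)-cast(m,e[0][0]+e[1][0]/2,e[0][1],z)))
E
```

```text
[[ 0.6607  0.242   0.026 ]
 [ 0.691  -0.0258  0.026 ]
 [ 0.5728 -0.0399  0.026 ]
 [ 0.5467  0.2299  0.026 ]]
len [np.float64(0.2695), np.float64(0.119), np.float64(0.2711), np.float64(0.1146)] ctr [0.6178 0.1016 0.026 ]
yaw y 6.456544490594595
yaw y 5.532195119700461
grip [0.61128578 0.1591719  0.051     ]
handle ((218.14382934570312, 278.6164855957031), (27.855792999267578, 4.798686981201172), 20.556045532226562)
[array([0.4581, 0.0953, 0.0095]), array([0.4695, 0.0911, 0.0095]), array([0.4434, 0.0243, 0.0095]), array([0.4322, 0.0286, 0.0095])] [0.45076113 0.05970772 0.0095    ]
box ((166.3500213623047, 285.04998779296875), (20.55480194091797, 33.5201416015625), 71.56504821777344) [[0.4483 0.24   0.015 ]
 [0.4739 0.1593 0.015 ]
 [0.4244 0.1416 0.015 ]
 [0.3991 0.2217 0.015 ]] [0.43642688 0.19062626 0.015     ] [np.float64(0.0848), np.float64(0.0526), np.float64(0.084), np.float64(0.0525)]
S ((304.79461669921875, 238.26214599609375), (19.756383895874023, 19.955232620239258), 174.78231811523438) ctr [ 0.5496 -0.1642  0.015 ] diam 0.05107215215282385
M ((347.5693664550781, 222.75303649902344), (24.212081909179688, 24.717626571655273), 63.16551971435547) ctr [ 0.5881 -0.2771  0.015 ] diam 0.06332773074675478
L ((390.6949768066406, 234.4376220703125), (29.112655639648438, 30.329618453979492), 68.79671478271484) ctr [ 0.5544 -0.3872  0.018 ] diam 0.07609389924760207
```

```bash
python3 -m inch '[[[0,0,-0.2],0.05,1],[[0.35,-0.2,-0.2],0.1,1],[[0.7,-0.4,-0.2],0.15,1],[[0.9,-0.6,-0.2],0.217,1],[[1,-0.9,-0.2],0.217,1],[[1,-1,-0.2],0.217,1]]'; python3 -c "
from h import *
togo([0.61,0.157,0.25],94.7)"
```

```text
time: 0.65
tool_pos: [0.3189, -0.4051, 0.255]
tcp_rot: [0.999, 0.044, -0.0, -0.001]
contact_force: [0.1, -0.4, 0.7]
width: 0.996
pose [ 0.3189 -0.4051  0.255 ] j6 0.45 F [ 0.1 -0.4  0.7] w 0.996 t 0.65
go [ 2.829 -4.452  0.05 ] 0.004 alt -1.996
```

```bash
python3 -m inch '[[[0.2,-0.33,0],0,1],[[0.4,-0.66,0],0,1],[[0.6,-1,0],0,1],[[0.62,-1,0],0,1]]' >/dev/null; python3 -m inch '[[[0.2,-0.33,0],0,1],[[0.4,-0.66,0],0,1],[[0.6,-1,0],0,1],[[0.62,-1,0],0,1]]' >/dev/null; python3 -m inch '[[[0.2,-0.33,0],0,1],[[0.4,-0.66,0],0,1],[[0.6,-1,0],0,1],[[0.62,-1,0],0,1]]'; python3 -m inch '[[[0.2,-0.33,0],0,1],[[0.4,-0.66,0],0,1],[[0.6,-0.9,0],0,1],[[0.6,-0.9,0],0,1],[[0.6,-0.9,0],0,1]]';  python3 -c "
from h import *
snap('wrist','w1.png')
togo([0.611,0.159,0.15],96)"
```

```text
time: 1.65
tool_pos: [0.5108, -0.0284, 0.2552]
tcp_rot: [0.999, 0.044, 0.0, -0.0]
contact_force: [-0.3, -1.2, -0.1]
width: 0.998
time: 2.07
tool_pos: [0.5727, 0.0835, 0.2545]
tcp_rot: [0.999, 0.045, -0.0, 0.0]
contact_force: [0.2, -0.2, -0.1]
width: 1.002
pose [0.572  0.0822 0.2546] j6 1.512 F [-0.6 -0.3  0.7] w 1.001 t 2.12
go [ 0.381 -0.61   0.871] -0.011 alt 1.989
```

View pics/w1.png

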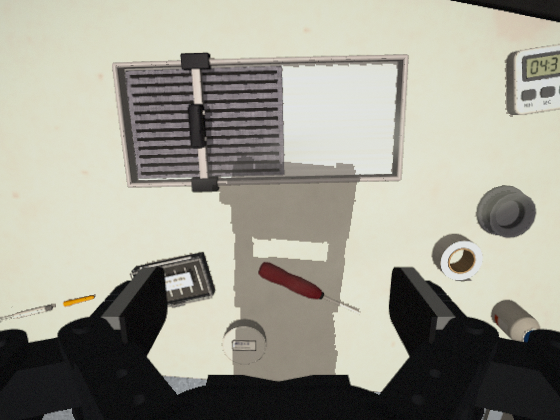

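```bash
python3 - <<'E'
from h import *
m=robot.camera_model("wrist"); im=cv2.imread("pics/w1.png")
c=np.array([cast(m,*p,.026) for p in [(114,63),(408,55),(402,180),(130,187)]]);print(c.round(4),c.mean(0))
print("len",[np.linalg.norm(c[i]-c[(i+1)%4]).round(4) for i in range(4)])
for a,b in((1,0),(2,3)):
    d=c[b]-c[a];print("yaw",np.degrees(np.arctan2(d[1],d[0]))-90)
print("grip",cast(m,197,125,.051))
hsv=cv2.cvtColor(im,cv2.COLOR_BGR2HSV); g=cv2.cvtColor(im,cv2.COLOR_BGR2GRAY)
red=cv2.inRange(hsv,(0,120,40),(10,255,255))|cv2.inRange(hsv,(168,100,40),(180,255,255)); red[:,:230]=0;red[:,370:]=0;red[:240]=0;red[320:]=0
r=cv2.minAreaRect(cv2.findNonZero(red)); b=cv2.boxPoints(r);print("handle",r,[cast(m,*p,.0095).round(4) for p in b],cast(m,*r[0],.0095), "tip",cast(m,360,311,.0095))
crop(im,100,40,420,200,2.4,"c_tray.png"); crop(im,120,230,400,370,2.8,"c_bx.png")
E
```

```text
[[ 0.6644  0.2444  0.026 ]
 [ 0.6952 -0.0285  0.026 ]
 [ 0.5778 -0.0431  0.026 ]
 [ 0.5465  0.2307  0.026 ]] [0.6209641  0.10088352 0.026     ]
len [np.float64(0.2747), np.float64(0.1183), np.float64(0.2756), np.float64(0.1187)]
yaw 6.433494292213155
yaw 6.527913184443264
grip [0.61554447 0.15948519 0.051     ]
handle ((290.4794006347656, 281.0464172363281), (66.30210876464844, 15.534795761108398), 23.96249008178711) [array([0.4534, 0.0953, 0.0095]), array([0.4713, 0.0896, 0.0095]), array([0.4443, 0.0182, 0.0095]), array([0.4257, 0.0232, 0.0095])] [0.44886373 0.05694426 0.0095    ] tip [ 0.41774739 -0.02743159  0.0095    ]
```

View pics/c_tray.png

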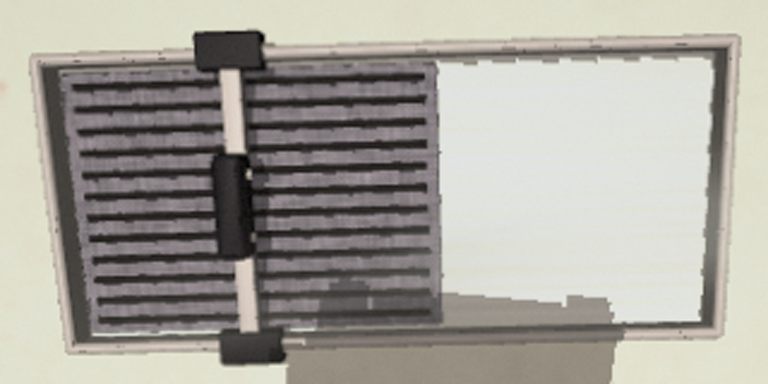

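View pics/c_bx.png

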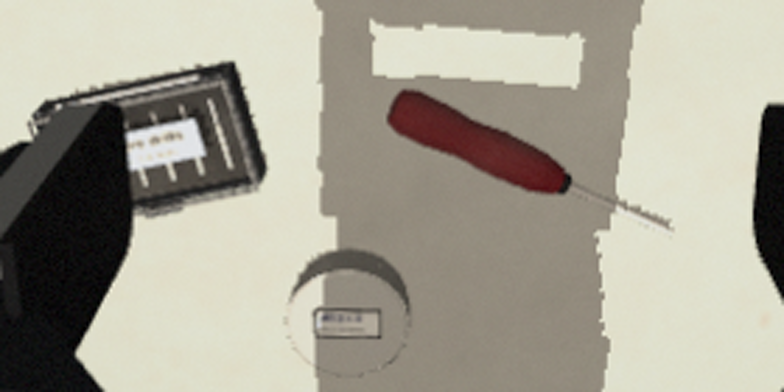

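```bash
python3 -c "
from h import *
togo([0.6155,0.1592,0.028],96.5)"
```

```text
pose [0.572  0.0822 0.2546] j6 1.512 F [-0.6 -0.3  0.7] w 1.001 t 2.12
go [ 0.419 -0.608  1.888] -0.016 alt 1.984
```

```bash
python3 -m inch '[[[0.2,-0.3,0.2],-0.016,0],[[0.419,-0.608,0.4],-0.016,0],[[0.419,-0.608,0.7],-0.016,0],[[0.419,-0.608,1],-0.016,0],[[0.419,-0.608,1],-0.016,0]]';python3 -c "
from h import *
togo([0.6155,0.1592,0.028],96.5)"
```

```text
time: 2.53
tool_pos: [0.6127, 0.1573, 0.1283]
tcp_rot: [0.998, 0.055, -0.006, 0.001]
contact_force: [-1.1, -0.3, -0.7]
width: 0.498
pose [0.6127 0.1573 0.1283] j6 1.607 F [-1.1 -0.3 -0.7] w 0.498 t 2.53
go [ 0.035 -0.013  0.835] -0.002 alt 1.998
```

```bash
python3 -m inch '[[[0,0,0.3],0,0],[[0,0,0.6],0,0],[[0,0,0.8],0,0],[[0,0,0.87],0,0],[[0,0,0.87],0,0],[[0,0,0.87],0,0]]';python3 -c "
from h import *
snap('wrist','w2.png')
togo([0.6155,0.1592,0.028],96.5)"
```

```text
time: 3.03
tool_pos: [0.6169, 0.1578, 0.033]
tcp_rot: [0.998, 0.055, 0.001, -0.0]
contact_force: [0.6, 0.2, 0.8]
width: 0.501
pose [0.6172 0.1581 0.0334] j6 1.608 F [0.9 1.1 0.3] w 0.502 t 3.08
go [-0.013 -0.011  0.045] -0.002 alt 1.998
```

View pics/w2.png

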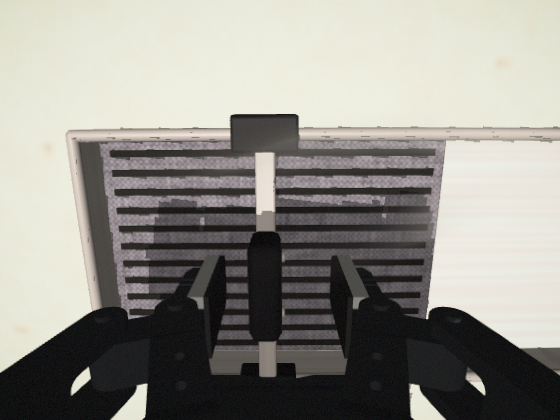

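```bash
python3 -m inch '[[[-0.01,-0.02,0.03],0,-1],[[-0.01,-0.02,0.03],0,-1],[[-0.01,-0.02,0.03],0,-1],[[-0.01,-0.02,0.03],0,-1],[[-0.01,-0.02,0.03],0,-1],[[-0.01,-0.02,0.03],0,-1]]';python3 -c "
from h import *
C=np.array([.621,.101]);a=np.radians(6.5);X=np.array([np.cos(a),np.sin(a)]);Y=np.array([-np.sin(a),np.cos(a)])
p,R,s=pose();print('tray coords',X@(p[:2]-C),Y@(p[:2]-C))
t=C-0.0225*Y+X*(X@(p[:2]-C))
togo([*t,p[2]],96.5)"
```

```text
time: 3.58
tool_pos: [0.6149, 0.1611, 0.0285]
tcp_rot: [0.998, 0.056, 0.001, -0.0]
contact_force: [-2.6, 0.1, 6.1]
width: 0.126
tray coords 0.0006958990299081291 0.0604053325658968
pose [0.6149 0.1611 0.0285] j6 1.612 F [-2.6  0.1  6.1] w 0.126 t 3.58
go [0.001 0.691 0.   ] -0.001 alt 1.999
```

```bash
python3 -m inch '[[[0,0.1,0],0,-1],[[0,0.2,0],0,-1],[[0,0.3,0],0,-1],[[0,0.4,0],0,-1],[[0,0.5,0],0,-1],[[0,0.6,0],0,-1],[[0,0.68,0],0,-1],[[0,0.69,0],0,-1],[[0,0.69,0],0,-1]]'; python3 -m inch '[[[0,0,0],0,0],[[0,0,0],0,0],[[0,0,0],0,0],[[0,0,-0.3],0,0],[[0,0,-0.6],0,0.2],[[0,0,-0.9],0,0.2],[[0,0,-1],0,0.2]]';python3 -c "
from h import *
snap('wrist','w3.png')
togo([0.45,0.06,0.12],96.5)"
```

```text
time: 4.33
tool_pos: [0.6244, 0.0779, 0.0285]
tcp_rot: [0.998, 0.055, 0.001, 0.0]
contact_force: [-0.2, -2.3, 5.3]
width: 0.123
time: 4.92
tool_pos: [0.6253, 0.0788, 0.1523]
tcp_rot: [0.998, 0.056, 0.003, 0.0]
contact_force: [1.0, -0.1, -0.2]
width: 0.598
pose [0.6255 0.0789 0.1526] j6 1.48 F [0.5 1.2 2.4] w 0.604 t 4.97
go [-1.473 -0.007  0.261] -0.001 alt 1.999
```

View pics/w3.png

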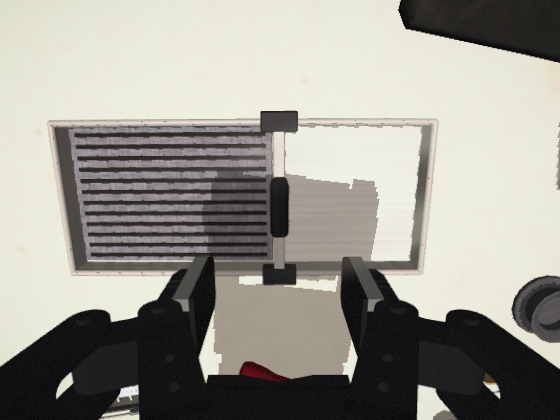

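```bash
python3 - <<'E'
from h import *
m=robot.camera_model("wrist")
c=np.array([cast(m,*p,.026) for p in [(49,122),(437.5,120),(424,273),(71,275)]]);print(c.round(4),c.mean(0))
for a,b in((1,0),(2,3)):
    d=c[b]-c[a];print("yaw",np.degrees(np.arctan2(d[1],d[0]))-90, np.linalg.norm(d))
print(cast(m,280,200,.051))
E
python3 -m inch '[[[-0.3,0,0],-0.08,0],[[-0.6,0,0],-0.16,0],[[-0.9,0,0],-0.24,0],[[-1,0,0],-0.32,0],[[-1,0,0],-0.4,0],[[-1,0,0],-0.48,0],[[-1,0,0],-0.56,0],[[-1,0,0],-0.64,0],[[-1,0,0],-0.7,0],[[-1,0,0],-0.7,0],[[-1,0,0],-0.7,0]]'; python3 -c "
from h import *
togo([0.449,0.056,0.003],-20.8)
snap('wrist','w4.png')"
```

```text
[[ 0.6646  0.2469  0.026 ]
 [ 0.6962 -0.0267  0.026 ]
 [ 0.5801 -0.0418  0.026 ]
 [ 0.5472  0.2346  0.026 ]] [0.62203103 0.10322364 0.026     ]
yaw 6.597290898360114 0.2754342990698857
yaw 6.790733332926848 0.27836473606071843
[0.63204385 0.07806571 0.051     ]
time: 5.88
tool_pos: [0.5043, 0.0653, 0.1467]
tcp_rot: [0.823, 0.568, -0.0, -0.0]
contact_force: [-0.8, 0.5, -1.2]
width: 0.505
pose [0.5043 0.0653 0.1467] j6 0.362 F [-0.8  0.5 -1.2] w 0.505 t 5.88
go [-0.236 -0.402  1.198] -0.0 alt 2.0
```

View pics/w4.png

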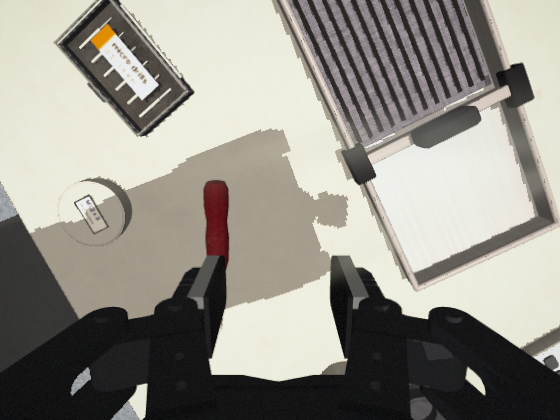

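```bash
python3 - <<'E'
from h import *
m=robot.camera_model("wrist")
for p in [(216,182),(217,220),(218,250)]: print(cast(m,*p,.0095).round(4))
E
```

```text
[0.464  0.0927 0.0095]
[0.4527 0.0646 0.0095]
[0.4435 0.0413 0.0095]
```

```bash
python3 -m inch '[[[-0.12,-0.2,0.2],0,0],[[-0.236,-0.402,0.4],0,0],[[-0.236,-0.402,0.7],0,0],[[-0.236,-0.402,0.9],0,0],[[-0.236,-0.402,1],0,0],[[-0.236,-0.402,1],0,0],[[-0.236,-0.402,1],0,0]]'; python3 -c "
from h import *
togo([0.449,0.0555,0.003],-21.3)
snap('wrist','w5.png')"
```

```text
time: 6.52
tool_pos: [0.4492, 0.0558, 0.027]
tcp_rot: [0.823, 0.568, -0.001, -0.0]
contact_force: [0.9, 0.0, 0.1]
width: 0.499
pose [0.4492 0.0558 0.027 ] j6 0.34 F [0.9 0.  0.1] w 0.499 t 6.52
go [-0.003 -0.001  0.2  ] 0.006 alt -1.994
```

View pics/w5.png

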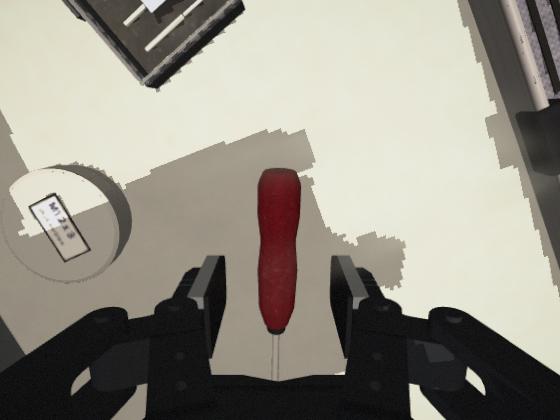

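```bash
python3 -m inch '[[[0,0,0.1],0,0],[[0,0,0.2],0,0],[[0,0,0.2],0,0],[[0,0,0.2],0,-1],[[0,0,0.2],0,-1],[[0,0,0.2],0,-1],[[0,0,0.2],0,-1],[[0,0,0.2],0,-1],[[0,0,0.2],0,-1]]'; python3 -m inch '[[[0,0,-0.2],0,-1],[[0,0,-0.5],0,-1],[[0,0,-0.6],0,-1],[[0,0,-0.6],0,-1]]'; python3 -c "
from h import *
togo([0.615,0.1,0.08],6.6)
snap('wrist','w6.png')"
```

```text
time: 7.32
tool_pos: [0.4498, 0.0558, 0.0045]
tcp_rot: [0.822, 0.569, 0.001, 0.001]
contact_force: [-0.4, 0.6, 7.3]
width: 0.186
time: 7.65
tool_pos: [0.4507, 0.0558, 0.0786]
tcp_rot: [0.822, 0.569, 0.002, 0.002]
contact_force: [0.2, -0.4, -0.5]
width: 0.184
pose [0.4507 0.0558 0.0786] j6 0.338 F [ 0.2 -0.4 -0.5] w 0.184 t 7.65
go [ 0.828  1.152 -0.004] -0.303 alt 1.697
```

View pics/w6.png

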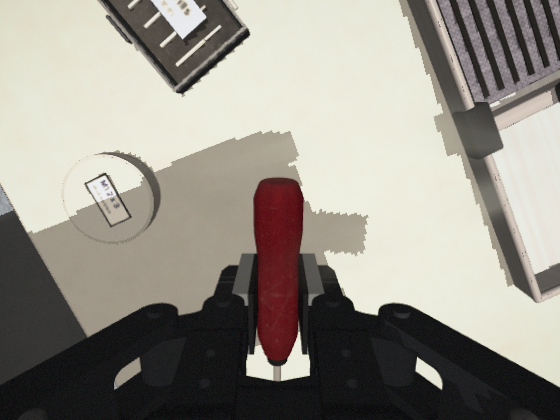

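```bash
python3 -c "
from h import *
togo([0.612,0.1835,0.08],6.6)"
```

```text
pose [0.4501 0.0557 0.0771] j6 0.338 F [ 0.7  0.2 -1.2] w 0.183 t 7.7
go [ 1.472  0.887 -0.019] -0.303 alt 1.697
```

```bash
python3 -m inch '[[[0.2,0.1,0],-0.06,-1],[[0.4,0.3,0],-0.12,-1],[[0.7,0.5,0],-0.18,-1],[[0.9,0.7,0],-0.24,-1],[[1,0.87,0],-0.303,-1],[[1,0.887,0],-0.303,-1],[[1,0.887,0],-0.303,-1]]' ; python3 -c "
from h import *
togo([0.612,0.1835,0.013],6.6)"
```

```text
time: 8.28
tool_pos: [0.5914, 0.1306, 0.0738]
tcp_rot: [0.665, 0.747, -0.001, -0.0]
contact_force: [-1.5, -1.3, -0.0]
width: 0.181
pose [0.5914 0.1306 0.0738] j6 -0.007 F [-1.5 -1.3 -0. ] w 0.181 t 8.28
go [0.418 0.222 0.506] 0.0 alt -2.0
```

```bash
python3 -m inch '[[[0.2,0.1,0],0,-1],[[0.418,0.222,0],0,-1],[[0.418,0.222,0],0,-1],[[0.418,0.222,0.15],0,-1],[[0.418,0.222,0.25],0,-1],[[0.418,0.222,0.35],0,-1],[[0.418,0.222,0.4],0,-1],[[0.418,0.222,0.42],0,-1],[[0.418,0.222,0.42],0,-1]]' ; python3 -c "
from h import *
togo([0.612,0.1835,0.014],6.6)"
```

```text
time: 9.03
tool_pos: [0.6116, 0.183, 0.0242]
tcp_rot: [0.665, 0.747, -0.001, -0.0]
contact_force: [0.9, -0.2, -0.8]
width: 0.184
pose [0.6116 0.183  0.0242] j6 0.072 F [ 0.9 -0.2 -0.8] w 0.184 t 9.03
go [0.004 0.004 0.085] -0.0 alt 2.0
```

```bash
python3 -m inch '[[[0,0,0.05],0,-1],[[0,0,0.085],0,-1],[[0,0,0.085],0,-1],[[0,0,0.085],0,-0.3],[[0,0,0.085],0,-0.3],[[0,0,0.085],0,-0.3],[[0,0,0.085],0,-0.1]]'; python3 -m inch '[[[0,0,-0.1],0,0],[[0,0,-0.4],0,0],[[0,0,-0.7],0,0],[[0,0,-1],0,0.2],[[0,0,-1],0,0.6]]' ; python3 -c "
from h import *
togo([0.437,0.19,0.15],0)
snap('wrist','w7.png')"
```

```text
time: 9.62
tool_pos: [0.6121, 0.1835, 0.015]
tcp_rot: [0.665, 0.747, 0.0, 0.0]
contact_force: [-0.3, -0.3, -0.7]
width: 0.45
time: 10.03
tool_pos: [0.6146, 0.184, 0.1427]
tcp_rot: [0.665, 0.747, 0.004, 0.003]
contact_force: [0.7, -0.1, 0.9]
width: 0.726
pose [0.6146 0.184  0.1427] j6 0.072 F [ 0.7 -0.1  0.9] w 0.726 t 10.03
go [ 0.221 -1.463 -0.077] 0.074 alt -1.926
```

View pics/w7.png

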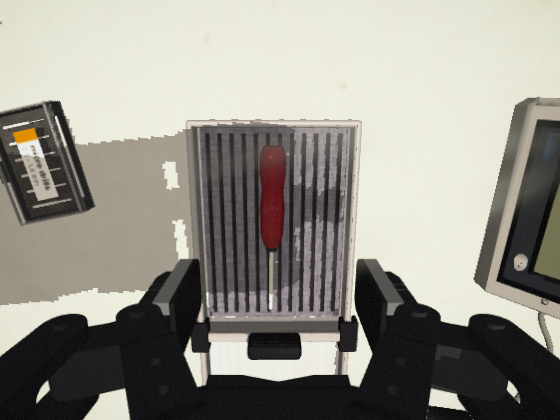

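```bash
python3 -m inch '[[[0.05,-0.3,0],-0.04,1],[[0.1,-0.6,0],-0.08,1],[[0.15,-0.8,0],-0.127,1],[[0.15,-1,0],-0.127,1],[[0.15,-1,0],-0.127,1]]'; python3 -c "
from h import *
snap('wrist','w8.png')
togo([0.437,0.19,0.15],18)
print(cast(robot.camera_model('top'),199,312,.02))
m=robot.camera_model('wrist'); print(m)"
```

```text
time: 10.5
tool_pos: [0.4863, 0.1872, 0.1344]
tcp_rot: [0.587, 0.81, -0.001, -0.001]
contact_force: [1.4, 0.6, 0.5]
width: 1.003
pose [0.4889 0.1874 0.1348] j6 -0.076 F [ 0.5 -0.2 -0.1] w 0.999 t 10.55
go [ 0.155 -0.405 -0.126] 0.001 alt -1.999
[0.36809869 0.10564888 0.02      ]
{'vfov': 58.428294054929616, 'cx': 277.7025501552478, 'cy': 209.2400002553349, 'k1': -0.029349569607568973, 'rvec': array([-2.84028069, -0.45227795, -0.06085803]), 'tvec': array([-0.52241666,  0.01640609,  0.29320788])}
```

View pics/w8.png

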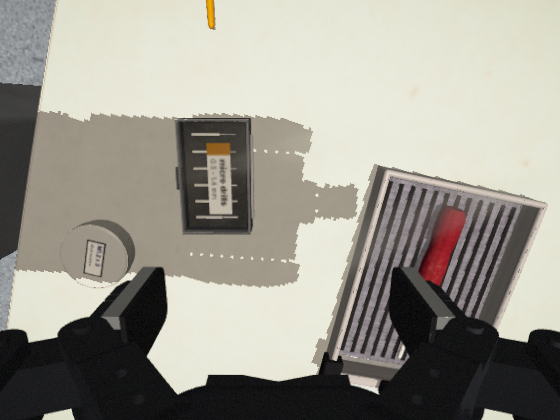

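```bash
python3 - <<'E'
from h import *
m=robot.camera_model("wrist")
for z in(.021,.01):
    c=np.array([cast(m,*p,z) for p in [(178,119),(250,118),(251,232),(186,234)]]);print(c.round(4),c.mean(0).round(4))
    print([np.linalg.norm(c[i]-c[(i+1)%4]).round(4) for i in range(4)])
    for a,b in((3,0),(2,1)):
        d=c[b]-c[a];print("yaw",np.degrees(np.arctan2(d[1],d[0]))-90)
im=cv2.imread("pics/w8.png"); crop(im,160,100,270,250,5,"c_box.png")
E
```

```text
[[0.4067 0.2227 0.021 ]
 [0.4523 0.2382 0.021 ]
 [0.4765 0.1617 0.021 ]
 [0.4321 0.1456 0.021 ]] [0.4419 0.1921 0.021 ]
[np.float64(0.0482), np.float64(0.0802), np.float64(0.0472), np.float64(0.0812)]
yaw 18.23724240373538
yaw 17.512088560998166
[[0.4041 0.2215 0.01  ]
 [0.4517 0.2377 0.01  ]
 [0.4768 0.1579 0.01  ]
 [0.4306 0.1411 0.01  ]] [0.4408 0.1895 0.01  ]
[np.float64(0.0503), np.float64(0.0836), np.float64(0.0492), np.float64(0.0847)]
yaw 18.237242403735394
yaw 17.512088560998166
```

View pics/c_box.png

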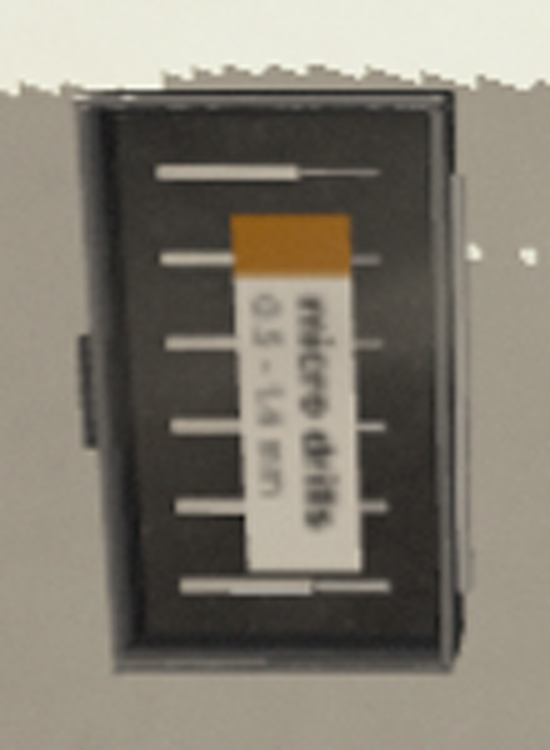

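```bash
python3 -c "
from h import *
togo([0.440,0.191,0.004],18)"
python3 -m inch '[[[0.1,-0.2,0.1],0,1],[[0.18,-0.405,0.3],0,1],[[0.18,-0.405,0.5],0,1],[[0.18,-0.405,0.7],0,1],[[0.18,-0.405,0.7],0,1],[[0.18,-0.405,0.7],0,1]]'; python3 -c "
from h import *
togo([0.440,0.191,0.004],18)
snap('wrist','w9.png')"
```

```text
pose [0.4889 0.1874 0.1348] j6 -0.076 F [ 0.5 -0.2 -0.1] w 0.999 t 10.55
go [ 0.155 -0.377  1.091] 0.001 alt -1.999
time: 11.05
tool_pos: [0.4382, 0.1928, 0.05]
tcp_rot: [0.588, 0.809, -0.001, -0.001]
contact_force: [-0.7, 0.4, 0.2]
width: 0.997
pose [0.4382 0.1928 0.05  ] j6 -0.038 F [-0.7  0.4  0.2] w 0.997 t 11.05
go [-0.019  0.01   0.384] 0.0 alt -2.0
```

View pics/w9.png

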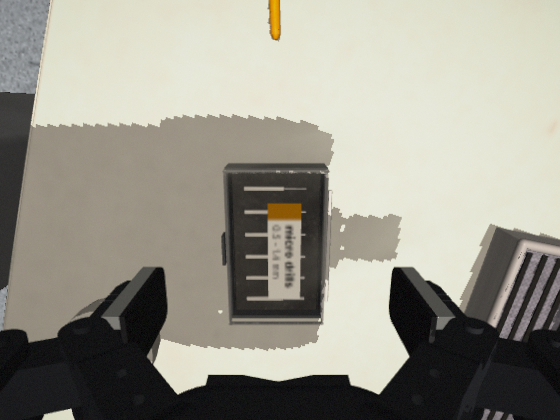

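```bash
python3 -m inch '[[[-0.01,0,0.2],0,1],[[-0.01,0,0.38],0,1],[[-0.01,0,0.38],0,1],[[-0.01,0,0.38],0,-1],[[-0.01,0,0.38],0,-1],[[-0.01,0,0.38],0,-1],[[-0.01,0,0.38],0,-1],[[-0.01,0,0.38],0,-1],[[-0.01,0,0.38],0,-1]]'; python3 -m inch '[[[0,0,-0.2],0,-1],[[0,0,-0.5],0,-1],[[0,0,-0.8],0,-1],[[0,0,-0.8],0,-1]]';python3 -c "
from h import *
snap('wrist','w10.png')
togo([0.440,0.191,0.004],-83.4)"
```

```text
time: 11.85
tool_pos: [0.4389, 0.192, 0.0069]
tcp_rot: [0.587, 0.809, 0.001, 0.001]
contact_force: [-0.9, -1.1, 11.6]
width: 0.567
time: 12.18
tool_pos: [0.4403, 0.1925, 0.1073]
tcp_rot: [0.587, 0.809, 0.004, 0.003]
contact_force: [0.9, 0.5, -1.0]
width: 0.564
pose [0.4396 0.1922 0.1049] j6 -0.041 F [-0.3  0.5 -1.8] w 0.562 t 12.23
go [-0.011 -0.006  0.841] -0.873 alt 1.127
```

View pics/w10.png

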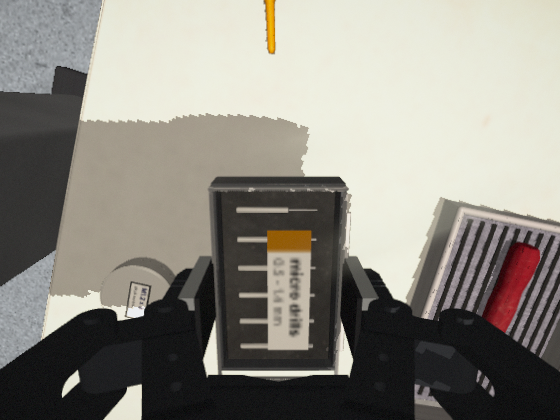

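```bash
python3 -m inch '[[[0.05,0.15,0],-0.08,-1],[[0.1,0.3,0],-0.16,-1],[[0.2,0.45,0],-0.24,-1],[[0.3,0.6,0],-0.32,-1],[[0.4,0.75,0],-0.4,-1],[[0.5,0.9,0],-0.48,-1],[[0.6,1,0],-0.56,-1],[[0.7,1,0],-0.64,-1],[[0.8,1,0],-0.72,-1],[[0.8,1,0],-0.8,-1],[[0.8,1,0],-0.873,-1],[[0.8,1,0],-0.873,-1]]';python3 -c "
from h import *
togo([0.6308,0.0215,0.10],96.6)"
```

```text
time: 13.23
tool_pos: [0.522, 0.3203, 0.1006]
tcp_rot: [-0.061, 0.998, -0.0, -0.0]
contact_force: [0.3, 0.5, -0.1]
width: 0.558
pose [0.522  0.3203 0.1006] j6 -1.25 F [ 0.3  0.5 -0.1] w 0.558 t 13.23
go [-0.597 -2.582  0.006] 0.004 alt -1.996
```

```bash
python3 -m inch '[[[-0.1,-0.3,0],0,-1],[[-0.2,-0.6,0],0,-1],[[-0.25,-0.9,0],0,-1],[[-0.3,-1,0],0,-1],[[-0.3,-1,0],0,-1]]'>/dev/null; python3 -m inch '[[[-0.1,-0.3,0],0,-1],[[-0.2,-0.6,0],0,-1],[[-0.25,-0.9,0],0,-1],[[-0.3,-1,0],0,-1],[[-0.3,-1,0],0,-1],[[-0.3,-1,0],0,-1]]'; python3 -c "
from h import *
togo([0.6308,0.0215,0.10],96.6)"
```

```text
time: 14.15
tool_pos: [0.6216, 0.0905, 0.1008]
tcp_rot: [-0.056, 0.998, 0.0, -0.0]
contact_force: [-0.4, -0.1, -1.4]
width: 0.558
pose [0.6216 0.0905 0.1008] j6 -1.644 F [-0.4 -0.1 -1.4] w 0.558 t 14.15
go [-0.012 -0.58   0.007] -0.001 alt 1.999
```

```bash
python3 -m inch '[[[0,-0.3,0],0,-1],[[-0.01,-0.58,0],0,-1],[[-0.01,-0.58,0],0,-1],[[-0.01,-0.58,0],0,-1]]'; python3 -c "
from h import *
togo([0.6308,0.0215,0.014],96.6)
snap('wrist','w11.png')"
```

```text
time: 14.48
tool_pos: [0.6307, 0.0216, 0.101]
tcp_rot: [-0.057, 0.998, 0.0, -0.0]
contact_force: [-0.7, 0.2, -1.0]
width: 0.563
pose [0.6307 0.0216 0.101 ] j6 -1.755 F [-0.7  0.2 -1. ] w 0.563 t 14.48
go [-0.001 -0.001  0.725] -0.001 alt 1.999
```

View pics/w11.png

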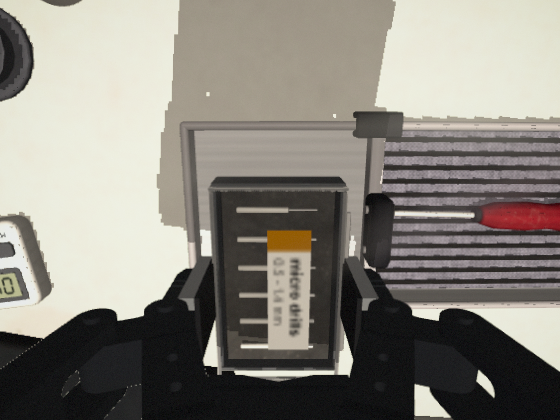

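```bash
python3 -m inch '[[[0,0,0.2],0,-1],[[0,0,0.4],0,-1],[[0,0,0.5],0,-1],[[0,0,0.58],0,-1],[[0,0,0.64],0,-1],[[0,0,0.7],0,-1],[[0,0,0.725],0,-1],[[0,0,0.725],0,-1]]'; python3 -c "
from h import *
togo([0.6308,0.0215,0.013],96.6)"
```

```text
time: 15.2
tool_pos: [0.6309, 0.0213, 0.0138]
tcp_rot: [-0.058, 0.998, -0.0, -0.0]
contact_force: [-0.6, 0.1, -0.6]
width: 0.562
pose [0.6309 0.0213 0.0138] j6 -1.757 F [-0.6  0.1 -0.6] w 0.562 t 15.2
go [0.001 0.002 0.007] 0.0 alt -2.0
```

```bash
python3 -m inch '[[[0,0,0.015],0,-1],[[0,0,0.015],0,-1],[[0,0,0.015],0,0.4],[[0,0,0.015],0,0.4],[[0,0,0.015],0,0.4]]';  python3 -m inch '[[[0,0,-0.2],0,0.4],[[0,0,-0.5],0,0.4],[[0,0,-0.8],0,0.4],[[0,0,-1],0,0.4],[[0,0,-1],0,0.4]]';python3 -c "
from h import *
togo([0.43,-0.287,0.25],90)
snap('wrist','w12.png');snap('top','t12.png')"
```

```text
time: 15.62
tool_pos: [0.6311, 0.0211, 0.0127]
tcp_rot: [-0.058, 0.998, -0.0, 0.0]
contact_force: [-0.1, 0.1, 0.4]
width: 0.701
time: 16.03
tool_pos: [0.633, 0.0211, 0.1379]
tcp_rot: [-0.058, 0.998, -0.001, 0.004]
contact_force: [-0.2, -0.5, -0.1]
width: 0.699
pose [0.633  0.0211 0.1379] j6 -1.757 F [-0.2 -0.5 -0.1] w 0.699 t 16.03
go [ 1.969 -2.356 -0.947] 0.074 alt -1.926
```

View pics/w12.png

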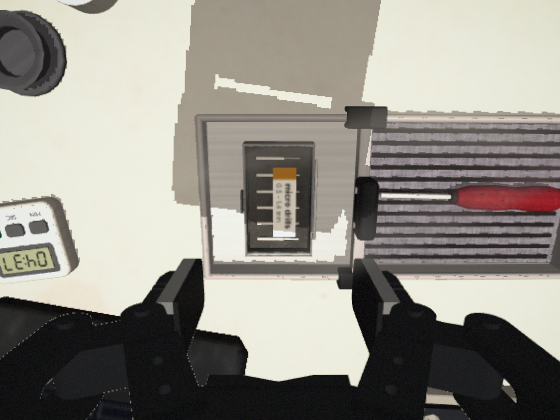

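View pics/t12.png

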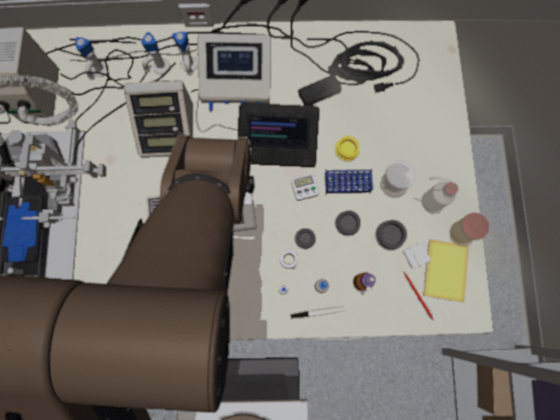

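```bash
python3 -m inch '[[[0,0,-0.3],0.05,1],[[0.1,-0.2,-0.6],0.12,1],[[0.2,-0.4,-0.9],0.2,1],[[0.4,-0.6,-0.9],0.28,1],[[0.6,-0.8,-0.9],0.36,1],[[0.8,-1,-0.9],0.44,1],[[1,-1,-0.9],0.52,1],[[1,-1,-0.9],0.6,1],[[1,-1,-0.9],0.68,1],[[1,-1,-0.9],0.76,1],[[1,-1,-0.9],0.84,1],[[1,-1,-0.9],0.92,1]]'; python3 -c "
from h import *
togo([0.46,-0.25,0.25],0)"
```

```text
time: 17.13
tool_pos: [0.5252, -0.1119, 0.2388]
tcp_rot: [0.617, 0.787, -0.0, -0.001]
contact_force: [0.2, 1.1, -0.8]
width: 1.004
pose [ 0.5252 -0.1119  0.2388] j6 -0.574 F [ 0.2  1.1 -0.8] w 1.004 t 17.13
go [-0.988 -0.803 -0.093] 0.154 alt -1.846
```

```bash
python3 -m inch '[[[-0.3,-0.1,-0.1],0.08,1],[[-0.6,-0.1,-0.1],0.154,1],[[-1,-0.1,-0.1],0.154,1],[[-1,-0.1,-0.1],0.154,1]]' >/dev/null;  python3 -m inch '[[[-0.3,-0.1,0],0,1],[[-0.6,-0.2,0],0,1],[[-1,-0.2,0],0,1],[[-1,-0.2,0],0,1],[[-1,-0.2,0],0,1]]'; python3 -c "
from h import *
m,im=snap('wrist','w13.png')
togo([0.46,-0.25,0.25],0)
crop(im,0,0,560,420,1.4,'w13b.png')
import pickle;pickle.dump(m,open('m13.pkl','wb'))"
```

```text
time: 17.88
tool_pos: [0.5194, -0.3533, 0.2502]
tcp_rot: [0.706, 0.708, -0.0, -0.001]
contact_force: [0.5, 0.9, -0.7]
width: 0.999
pose [ 0.5197 -0.3516  0.2505] j6 -0.705 F [0.2 0.3 0.3] w 0.999 t 17.93
go [ 0.849 -0.493  0.007] 0.003 alt -1.997
```

View pics/w13b.png

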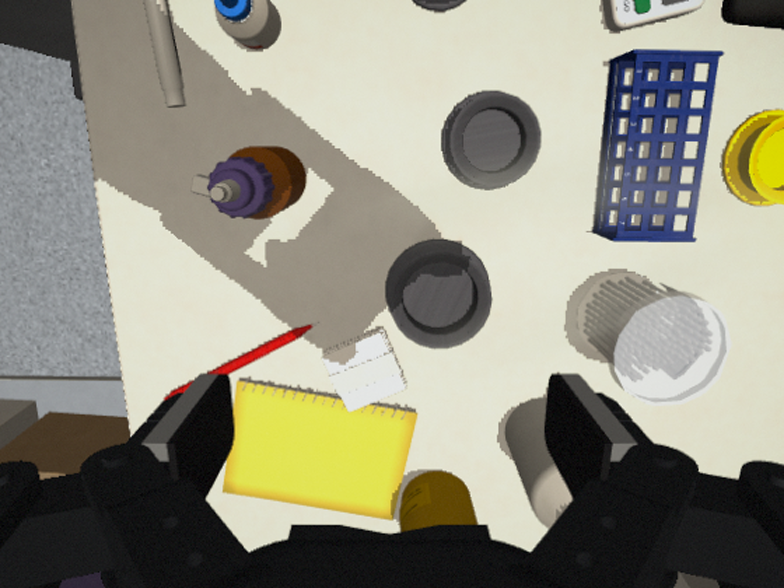

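```bash
python3 - <<'E'
from h import *
im=cv2.imread("pics/w13.png"); crop(im,120,90,230,170,7,"c_amb.png"); crop(im,260,50,400,260,3.5,"c_st.png")
E
```

```text
(no output)
```

View pics/c_amb.png

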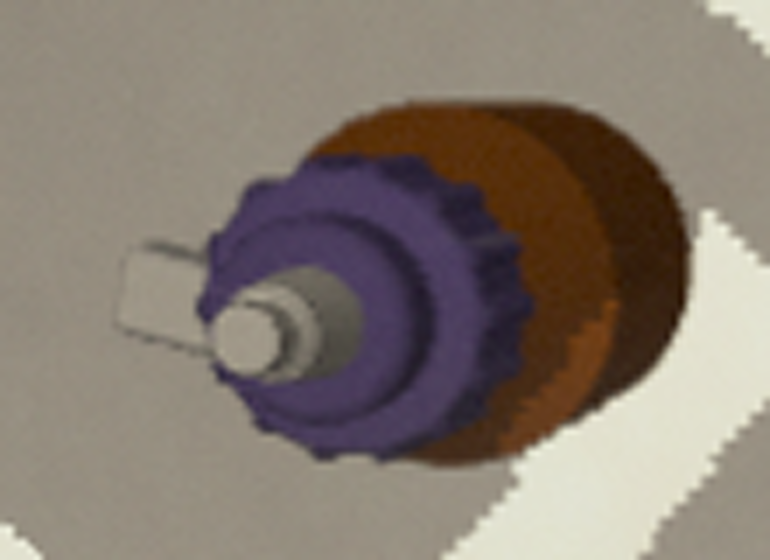

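View pics/c_st.png

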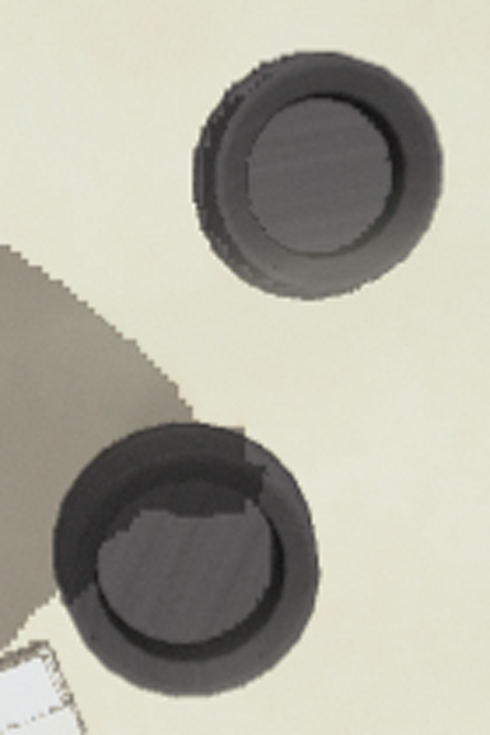

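```bash
python3 - <<'E'
from h import *
import pickle
m=pickle.load(open('m13.pkl','rb')); T=robot.camera_model("top")
c=lambda x,y,z:print(cast(m,x,y,z).round(4))
print("amber: collar,shoulder,tip"); c(172.1,134,.1);c(181.9,130.4,.078);c(155.4,138.6,.132)
print("top tip", cast(T,265+421/4,130+598/4,.132), cast(T,265+413/4,130+601/4,.1))
print("large rim/floor");c(313.3,209.4,.03);c(260+185/3.5,50+560/3.5,.008); print(np.linalg.norm(cast(m,260+55/3.5,210,.03)-cast(m,260+318/3.5,210,.03)))
print("med");c(260+328/3.5,50+174/3.5,.026);c(260+319/3.5,50+176/3.5,.008)
# segment stands in top picture
im=cv2.imread("pics/t12.png");g=cv2.cvtColor(im,cv2.COLOR_BGR2GRAY)
crop(im,285,205,415,260,6,"c_stt.png")
E
```

```text
amber: collar,shoulder,tip
[ 0.4371 -0.3068  0.1   ]
[ 0.4393 -0.3054  0.078 ]
[ 0.4342 -0.3077  0.132 ]
top tip [ 0.43291961 -0.30252787  0.132     ] [ 0.43325822 -0.30444353  0.1       ]
large rim/floor
[ 0.5545 -0.3859  0.03  ]
[ 0.5562 -0.3925  0.008 ]
0.07557226975862993
med
[ 0.5901 -0.2795  0.026 ]
[ 0.5911 -0.2798  0.008 ]
```

View pics/c_stt.png

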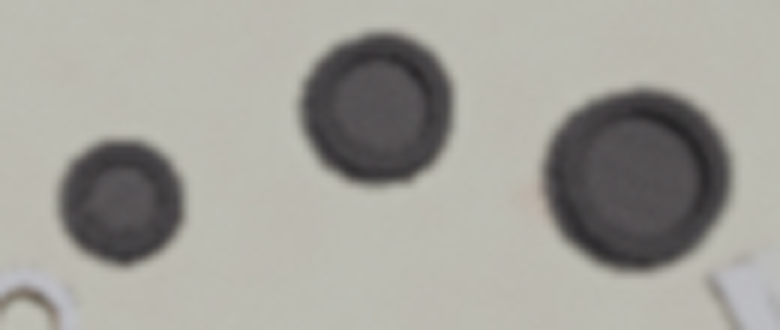

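```bash
python3 -c "
from h import *
togo([0.436,-0.3055,0.25],-90)"; python3 -m inch '[[[0.05,-0.1,0],0.08,0.6],[[0.1,-0.2,0],0.16,0.6],[[0.2,-0.3,0],0.24,0.6],[[0.3,-0.4,0],0.32,0.6],[[0.38,-0.5,0],0.4,0.6],[[0.38,-0.6,0],0.48,0.6],[[0.38,-0.7,0],0.56,0.6],[[0.38,-0.7,0],0.64,0.6],[[0.38,-0.7,0],0.72,0.6],[[0.38,-0.7,0],0.8,0.6],[[0.38,-0.7,0],0.88,0.6],[[0.38,-0.7,0],0.96,0.6]]'; python3 -c "
from h import *
togo([0.436,-0.3055,0.25],-90)
m,im=snap('wrist','w14.png')"
```

```text
pose [ 0.5197 -0.3516  0.2505] j6 -0.705 F [0.2 0.3 0.3] w 0.999 t 17.93
go [ 0.387 -0.695  0.006] -0.997 alt 1.003
time: 18.93
tool_pos: [0.436, -0.3043, 0.2518]
tcp_rot: [0.999, 0.036, -0.0, -0.0]
contact_force: [-0.1, -0.3, 0.4]
width: 0.797
pose [ 0.436  -0.3043  0.2518] j6 0.764 F [-0.1 -0.3  0.4] w 0.797 t 18.93
go [-0.001  0.01   0.015] 0.046 alt -1.954
```

View pics/w14.png

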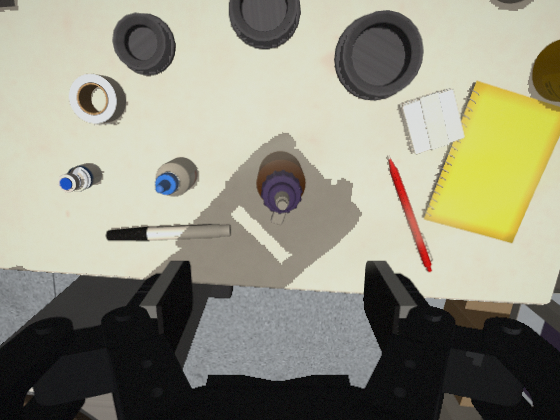

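```bash
python3 - <<'E'
from h import *
m=robot.camera_model("wrist"); import pickle; pickle.dump(m,open('m14.pkl','wb'))
im=cv2.imread("pics/w14.png"); crop(im,40,130,320,240,2.8,"c14a.png"); crop(im,100,0,440,110,2.3,"c14b.png")
E
```

```text
(no output)
```

View pics/c14a.png

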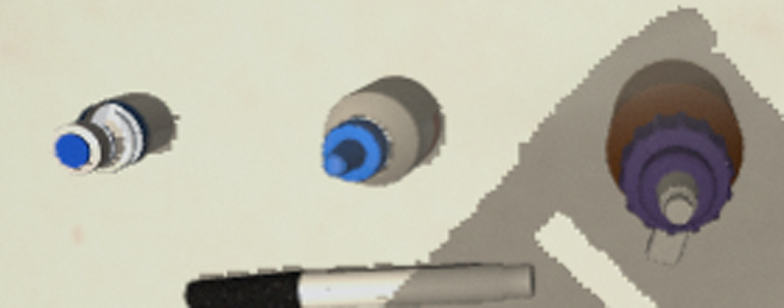

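View pics/c14b.png

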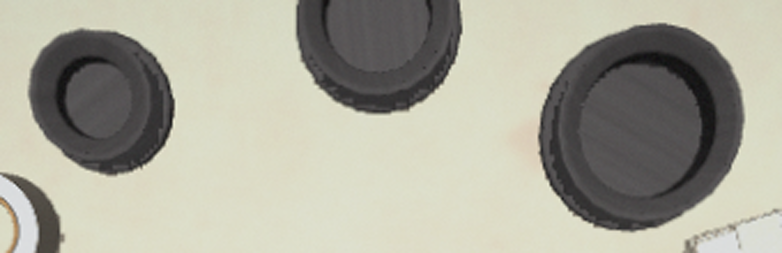

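```bash
python3 - <<'E'
from h import *
import pickle
m=pickle.load(open('m14.pkl','rb'))
A=lambda n,x,y,z:print(n,cast(m,40+x/2.8,130+y/2.8,z).round(4))
B=lambda n,x,y,z:print(n,cast(m,100+x/2.3,y/2.3,z).round(4))
A("amb collar",677,173,.1);A("amb tip",678,208,.132);A("shoulder",675,150,.078)
A("vial cap",72,150,.053);A("cem tip",338,163,.083);A("cem capbase",357,152,.058)
B("small rim",92,95,.022);B("small floor",98,97,.008);B("large rim",655,120,.03);B("large floor",640,129,.008)
E
```

```text
amb collar [ 0.4362 -0.3074  0.1   ]
amb tip [ 0.4341 -0.3075  0.132 ]
shoulder [ 0.4384 -0.3068  0.078 ]
vial cap [ 0.4208 -0.1058  0.053 ]
cem tip [ 0.429  -0.2046  0.083 ]
cem capbase [ 0.4272 -0.2032  0.058 ]
small rim [ 0.553  -0.1687  0.022 ]
small floor [ 0.5543 -0.1662  0.008 ]
large rim [ 0.5565 -0.3941  0.03  ]
large floor [ 0.5558 -0.3939  0.008 ]
```

```bash
python3 -m inch '[[[0,0.02,0.3],0.046,0.6],[[0,0.02,0.6],0.046,0.6],[[0,0.02,0.8],0.046,0.6],[[0,0.02,0.9],0.046,0.6],[[0,0.02,0.9],0.046,0.6]]'; python3 -c "
from h import *
togo([0.4363,-0.307,0.076],-90)
m,im=snap('wrist','w15.png')"
```

```text
time: 19.4
tool_pos: [0.4353, -0.3064, 0.1415]
tcp_rot: [1.0, 0.004, -0.002, -0.002]
contact_force: [-0.1, 0.1, -0.9]
width: 0.8
pose [ 0.4353 -0.3064  0.1415] j6 0.824 F [-0.1  0.1 -0.9] w 0.8 t 19.4
go [0.01  0.007 0.546] 0.006 alt -1.994
```

View pics/w15.png

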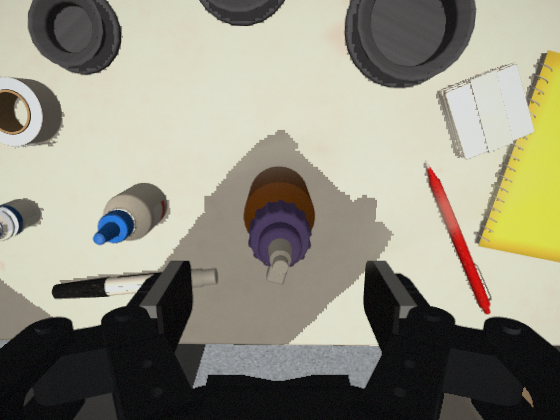

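```bash
python3 -m inch '[[[0.01,0.005,0.2],0,0.6],[[0.01,0.005,0.4],0,0.6],[[0.01,0.005,0.54],0,0.6],[[0.01,0.005,0.54],0,0.6],[[0.01,0.005,0.54],0,-1],[[0.01,0.005,0.54],0,-1],[[0.01,0.005,0.54],0,-1],[[0.01,0.005,0.54],0,-1],[[0.01,0.005,0.54],0,-1],[[0.01,0.005,0.54],0,-1],[[0.01,0.005,0.54],0,-1]]'; python3 -c "
from h import *
togo([0.4363,-0.307,0.076],-90)
m,im=snap('wrist','w16.png')"
```

```text
time: 20.37
tool_pos: [0.438, -0.3095, 0.0814]
tcp_rot: [1.0, 0.003, 0.001, 0.001]
contact_force: [-0.2, 2.3, 7.5]
width: 0.371
pose [ 0.438  -0.3095  0.0814] j6 0.827 F [-0.2  2.3  7.5] w 0.371 t 20.37
go [-0.014 -0.021  0.045] 0.003 alt -1.997
```

View pics/w16.png

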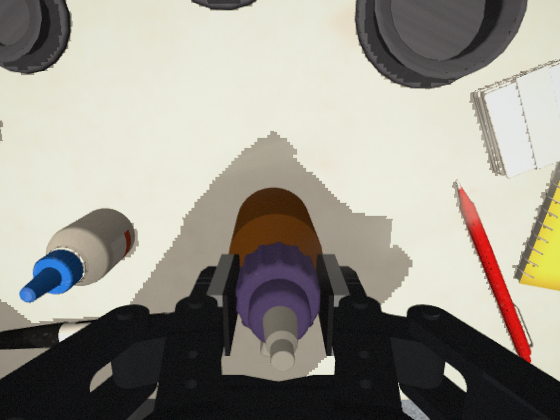

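```bash
python3 -m inch '[[[0,0,-0.2],0,-1],[[0,0,-0.4],0,-1],[[0,0,-0.6],0,-1],[[0,0,-0.6],0,-1],[[0,0,-0.6],0,-1]]'; python3 -c "
from h import *
togo([0.5562,-0.392,0.145],-90)
m,im=snap('wrist','w17.png'); snap('scene','s17.png')"
```

```text
time: 20.83
tool_pos: [0.4377, -0.3095, 0.1532]
tcp_rot: [1.0, 0.003, 0.001, 0.001]
contact_force: [-0.2, 0.5, -3.0]
width: 0.362
pose [ 0.4377 -0.3095  0.1532] j6 0.827 F [-0.2  0.5 -3. ] w 0.362 t 20.83
go [0.984 0.693 0.072] 0.003 alt -1.997
```

View pics/w17.png

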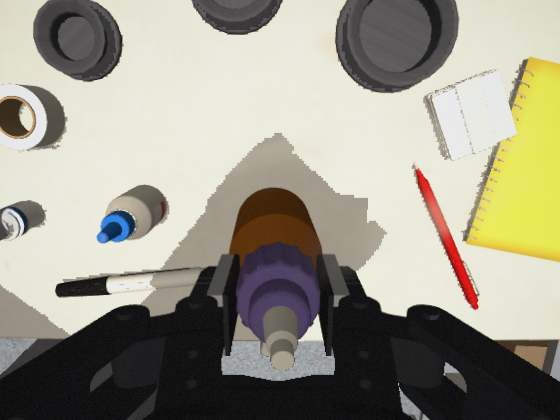

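View pics/s17.png

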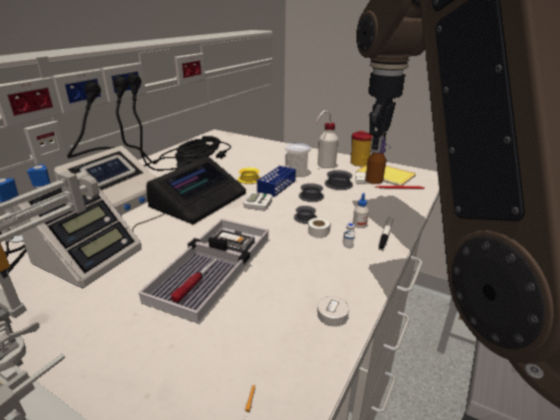

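```bash
python3 -m inch '[[[0.15,0.1,0],0,-1],[[0.3,0.2,0],0,-1],[[0.45,0.3,0],0,-1],[[0.6,0.4,0],0,-1],[[0.75,0.5,0],0,-1],[[0.9,0.6,0],0,-1],[[0.98,0.69,0],0,-1],[[0.99,0.69,0],0,-1],[[0.99,0.69,0],0,-1],[[0.99,0.69,0],0,-1]]'; python3 -c "
from h import *
togo([0.557,-0.392,0.09],-90)
m,im=snap('wrist','w18.png'); snap('top','t18.png'); crop(im,150,100,410,420,1.8,'c18.png')
im=cv2.imread('pics/t18.png');crop(im,330,170,450,290,5,'ct18.png')"
```

```text
time: 21.77
tool_pos: [0.5557, -0.3907, 0.1504]
tcp_rot: [1.0, 0.002, -0.001, -0.001]
contact_force: [0.7, -0.1, -2.5]
width: 0.369
pose [ 0.5557 -0.3907  0.1504] j6 0.856 F [ 0.7 -0.1 -2.5] w 0.369 t 21.77
go [0.012 0.012 0.503] 0.003 alt -1.997
```

View pics/w18.png

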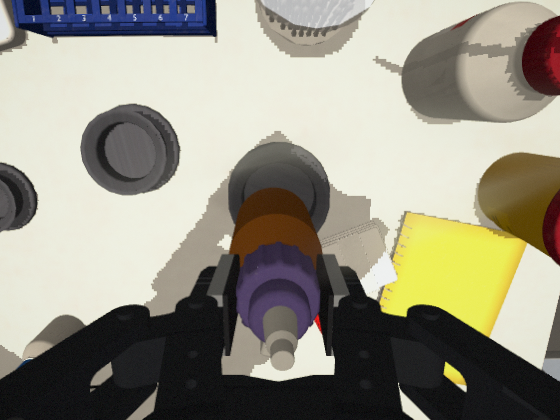

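View pics/ct18.png

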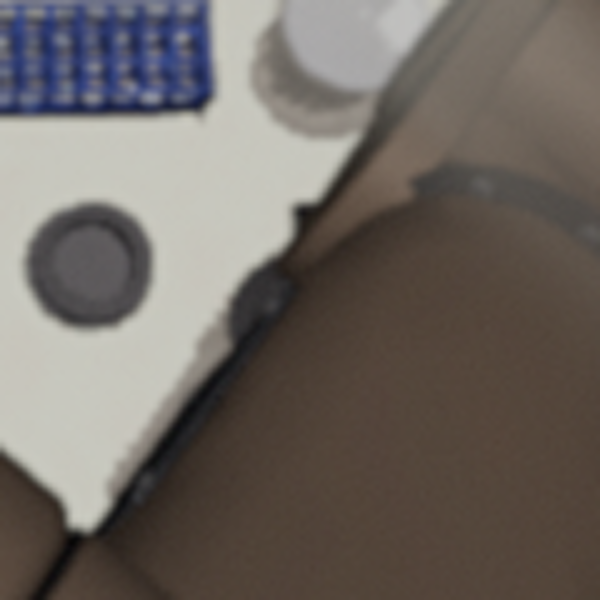

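```bash
python3 - <<'E'
from h import *
m=robot.camera_model("wrist")
print(cast(m,279,141,.03),cast(m,279,141,.005),cast(m,229,190,.03),cast(m,329,190,.03))
print("med rim",cast(m,129,150,.026), "floor",cast(m,133,151,.008))
E
```

```text
[ 0.5989099  -0.39135534  0.03      ] [ 0.59668867 -0.39141261  0.005     ] [ 0.5637974  -0.35547918  0.03      ] [ 0.56416338 -0.42761152  0.03      ]
med rim [ 0.59188705 -0.28409812  0.026     ] floor [ 0.58908455 -0.27996354  0.008     ]
```

```bash
python3 -m inch '[[[0.01,0.007,0.1],0,-1],[[0.01,0.007,0.2],0,-1],[[0.01,0.007,0.3],0,-1],[[0.01,0.007,0.38],0,-1],[[0.01,0.007,0.43],0,-1],[[0.01,0.007,0.47],0,-1],[[0.01,0.007,0.49],0,-1],[[0.01,0.007,0.49],0,-1]]'; python3 -c "
from h import *
togo([0.557,-0.392,0.09],-90)"
```

```text
time: 22.53
tool_pos: [0.5576, -0.3922, 0.0922]
tcp_rot: [1.0, 0.002, -0.0, -0.0]
contact_force: [-0.0, -0.4, -0.9]
width: 0.367
pose [ 0.5576 -0.3922  0.0922] j6 0.856 F [-0.  -0.4 -0.9] w 0.367 t 22.53
go [-0.005 -0.002  0.018] 0.003 alt -1.997
```

```bash
python3 -m inch '[[[0,0,0.01],0,-1],[[0,0,0.02],0,-1],[[0,0,0.03],0,-1],[[0,0,0.03],0,-1]]'; python3 -c "
from h import *
togo([0.557,-0.392,0.09],-90)"
```

```text
time: 22.87
tool_pos: [0.5579, -0.3924, 0.0896]
tcp_rot: [1.0, 0.002, 0.0, 0.0]
contact_force: [0.4, 0.7, -0.5]
width: 0.363
pose [ 0.5579 -0.3924  0.0896] j6 0.856 F [ 0.4  0.7 -0.5] w 0.363 t 22.87
go [-0.008 -0.003 -0.004] 0.003 alt -1.997
```

Seated within about a millimetre; release, rise and look.

```bash
python3 -m inch '[[[0,0,0.005],0,0.2],[[0,0,0.005],0,0.4],[[0,0,0.005],0,0.5],[[0,0,0.005],0,0.6],[[0,0,-0.2],0,0.6],[[0,0,-0.5],0,0.6],[[0,0,-0.8],0,0.6],[[0,0,-0.9],0,0.6],[[0,0,-0.9],0,0.6]]'; python3 -c "
from h import *
togo([0.427,-0.2035,0.2],-90)
m,im=snap('wrist','w19.png'); crop(im,150,80,410,300,2.5,'c19.png')"
```

```text
time: 23.62
tool_pos: [0.5587, -0.3931, 0.2013]
tcp_rot: [1.0, 0.002, 0.002, 0.002]
contact_force: [0.5, -1.0, -0.6]
width: 0.802
pose [ 0.5587 -0.3931  0.2013] j6 0.856 F [ 0.5 -1.  -0.6] w 0.802 t 23.62
go [-1.09  -1.585 -0.002] 0.003 alt -1.997
```

View pics/c19.png

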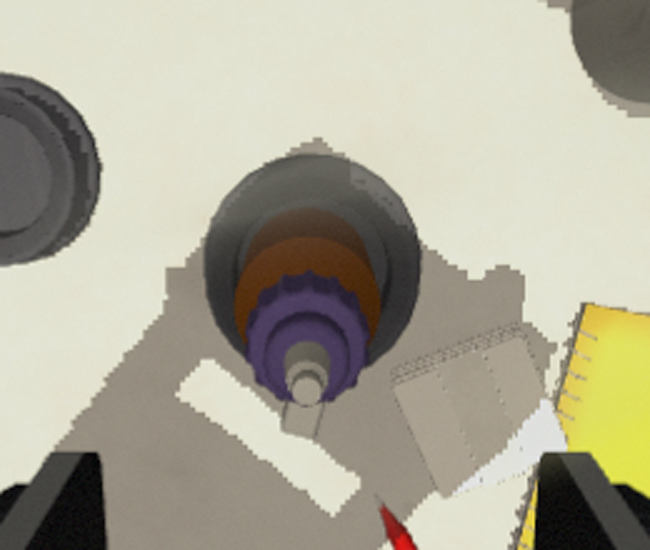

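```bash
python3 -m inch '[[[-0.2,-0.3,0],0,0.3],[[-0.4,-0.6,0],0,0.3],[[-0.6,-0.9,0],0,0.3],[[-0.7,-1,0],0,0.3],[[-0.7,-1,0],0,0.3]]'; python3 -m inch '[[[-0.2,-0.3,0],0,0.3],[[-0.39,-0.585,0],0,0.3],[[-0.39,-0.585,0],0,0.3],[[-0.39,-0.585,0],0,0.3]]'; python3 -c "
from h import *
togo([0.427,-0.2035,0.2],-90)
m,im=snap('wrist','w20.png')"
```

```text
time: 24.08
tool_pos: [0.4701, -0.2691, 0.196]
tcp_rot: [1.0, 0.003, -0.002, -0.001]
contact_force: [1.0, -1.0, -0.0]
width: 0.648
time: 24.42
tool_pos: [0.4253, -0.2016, 0.1965]
tcp_rot: [1.0, 0.003, -0.001, -0.0]
contact_force: [0.4, 0.6, 0.5]
width: 0.65
pose [ 0.4253 -0.2016  0.1965] j6 0.982 F [0.4 0.6 0.5] w 0.65 t 24.42
go [ 0.014  0.016 -0.029] 0.004 alt -1.996
```

View pics/w20.png

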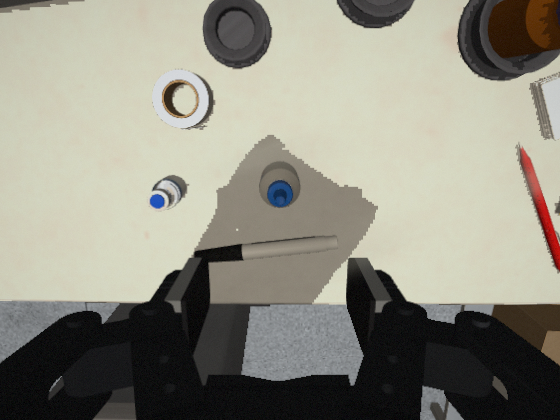

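```bash
python3 - <<'E'
from h import *
m=robot.camera_model("wrist")
for n,u,v,z in[("tip",280,203,.083),("shoulder",279.5,183,.052),("vialcap",157,201,.053),("small rim",236,31,.022),("small floor",237,31,.008),("pen",270,247,.005)]: print(n,cast(m,u,v,z).round(4))
im=cv2.imread("pics/w20.png"); crop(im,130,150,330,220,3.8,"c20.png")
E
```

```text
tip [ 0.4268 -0.2043  0.083 ]
shoulder [ 0.4349 -0.204   0.052 ]
vialcap [ 0.4202 -0.1072  0.053 ]
small rim [ 0.5499 -0.1694  0.022 ]
small floor [ 0.5524 -0.1687  0.008 ]
pen [ 0.3634 -0.1956  0.005 ]
```

View pics/c20.png

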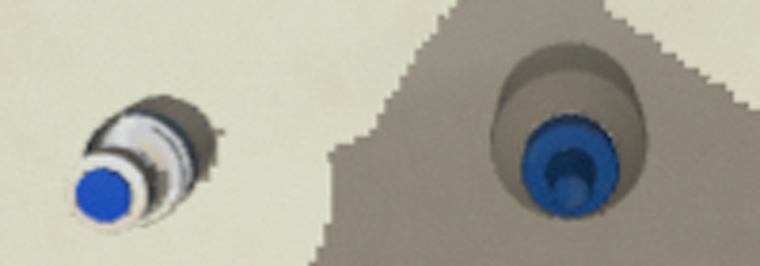

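```bash
python3 - <<'E'
from h import *
m=robot.camera_model("wrist")
print(cast(m,279.5,161,0)-[.017,0,0],cast(m,279.5,186.8,.052),cast(m,280.5,200,.083))
togo([0.429,-0.204,0.024],-90)
E
python3 -m inch '[[[0.03,0.02,0.3],0,0.3],[[0.03,0.02,0.6],0,0.3],[[0.03,0.02,0.8],0,0.3],[[0.03,0.02,0.8],0,0.3],[[0.03,0.02,0.8],0,0.3]]'; python3 -c "
from h import *
togo([0.429,-0.204,0.024],-90)
m,im=snap('wrist','w21.png')"
```

```text
[ 0.42782684 -0.20417524  0.        ] [ 0.43190406 -0.20406307  0.052     ] [ 0.4289527  -0.20467104  0.083     ]
pose [ 0.4263 -0.2028  0.1967] j6 0.982 F [-0.4 -1.   0.6] w 0.647 t 24.47
go [0.023 0.01  1.439] 0.003 alt -1.997
time: 24.88
tool_pos: [0.4299, -0.2058, 0.1001]
tcp_rot: [1.0, 0.002, -0.001, -0.001]
contact_force: [-0.4, 0.3, 0.4]
width: 0.647
pose [ 0.4299 -0.2058  0.1001] j6 0.982 F [-0.4  0.3  0.4] w 0.647 t 24.88
go [-0.006 -0.014  0.634] 0.003 alt -1.997
```

View pics/w21.png

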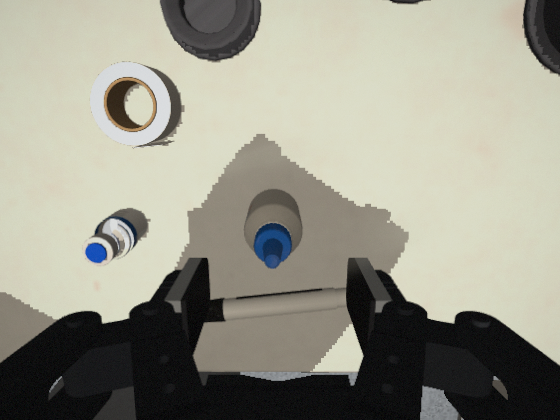

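```bash
python3 -m inch '[[[0,-0.014,0.2],0,0.3],[[0,-0.014,0.4],0,0.3],[[0,-0.014,0.6],0,0.3],[[0,-0.014,0.63],0,0.3],[[0,-0.014,0.63],0,-1],[[0,-0.014,0.63],0,-1],[[0,-0.014,0.63],0,-1],[[0,-0.014,0.63],0,-1],[[0,-0.014,0.63],0,-1],[[0,-0.014,0.63],0,-1]]'; python3 -c "
from h import *
togo([0.429,-0.204,0.024],-90)"; python3 -m inch '[[[0,0,-0.2],0,-1],[[0,0,-0.4],0,-1],[[0,0,-0.6],0,-1],[[0,0,-0.6],0,-1],[[0,0,-0.6],0,-1]]'; python3 -c "
from h import *
togo([0.590,-0.280,0.096],-90)
m,im=snap('wrist','w22.png')"
```

```text
time: 25.77
tool_pos: [0.4305, -0.204, 0.0272]
tcp_rot: [1.0, 0.002, 0.001, 0.001]
contact_force: [-0.6, -0.0, 10.4]
width: 0.351
pose [ 0.4305 -0.204   0.0272] j6 0.985 F [-0.6 -0.  10.4] w 0.351 t 25.77
go [-0.012  0.     0.026] 0.003 alt -1.997
time: 26.18
tool_pos: [0.4302, -0.2038, 0.0992]
tcp_rot: [1.0, 0.002, 0.002, 0.001]
contact_force: [-0.3, -0.1, -0.2]
width: 0.356
pose [ 0.4302 -0.2038  0.0992] j6 0.985 F [-0.3 -0.1 -0.2] w 0.356 t 26.18
go [1.328 0.642 0.033] 0.003 alt -1.997
```

View pics/w22.png

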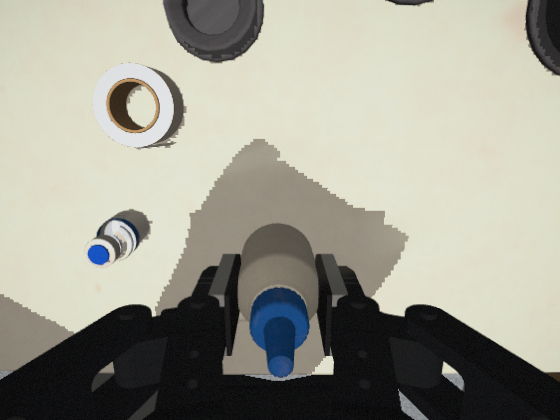

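```bash
python3 -m inch '[[[0.2,0.1,0],0,-1],[[0.4,0.2,0],0,-1],[[0.6,0.3,0],0,-1],[[0.8,0.4,0],0,-1],[[1,0.5,0],0,-1],[[1,0.5,0],0,-1]]'; python3 -m inch '[[[0.15,0.07,0],0,-1],[[0.33,0.142,0],0,-1],[[0.33,0.142,0],0,-1],[[0.33,0.142,0],0,-1]]'; python3 -c "
from h import *
togo([0.590,-0.280,0.036],-90)
m,im=snap('wrist','w23.png')"
```

```text
time: 26.73
tool_pos: [0.5531, -0.2646, 0.0963]
tcp_rot: [1.0, 0.002, 0.001, 0.0]
contact_force: [0.5, 0.6, -1.4]
width: 0.356
time: 27.07
tool_pos: [0.5893, -0.2794, 0.096]
tcp_rot: [1.0, 0.002, -0.001, -0.0]
contact_force: [-0.9, 0.5, -0.9]
width: 0.355
pose [ 0.5893 -0.2794  0.096 ] j6 1.022 F [-0.9  0.5 -0.9] w 0.355 t 27.07
go [0.007 0.005 0.5  ] 0.003 alt -1.997
```

View pics/w23.png

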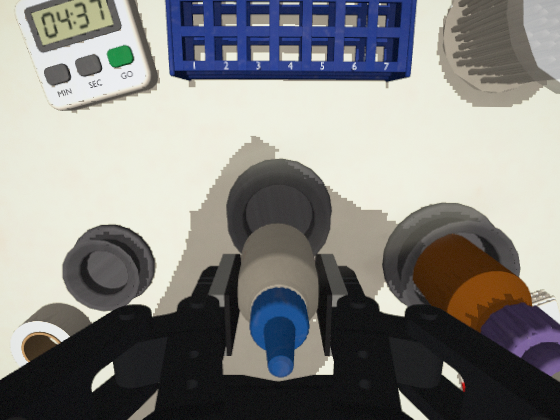

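```bash
python3 - <<'E'
from h import *
m=robot.camera_model("wrist")
print(cast(m,279,159,.005)-[.0345,0,0],cast(m,279,159,.026)-[.0305,0,0])
print("small rim",cast(m,103,274,.022),"floor",cast(m,107,271,.008))
E
```

```text
[ 0.58864736 -0.27963244  0.005     ] [ 0.59553806 -0.27959017  0.026     ]
small rim [ 0.55186487 -0.16794297  0.022     ] floor [ 0.5474462  -0.16380608  0.008     ]
```

```bash
python3 -m inch '[[[0.007,0.003,0.1],0,-1],[[0.007,0.003,0.2],0,-1],[[0.007,0.003,0.3],0,-1],[[0.007,0.003,0.38],0,-1],[[0.007,0.003,0.43],0,-1],[[0.007,0.003,0.47],0,-1],[[0.007,0.003,0.5],0,-1],[[0.007,0.003,0.5],0,-1],[[0.007,0.003,0.51],0,-1],[[0.007,0.003,0.51],0,-1]]'; python3 -c "
from h import *
togo([0.590,-0.280,0.036],-90)"
```

```text
time: 27.95
tool_pos: [0.5906, -0.2801, 0.0366]
tcp_rot: [1.0, 0.002, 0.0, 0.0]
contact_force: [-0.8, -0.1, -0.8]
width: 0.355
pose [ 0.5906 -0.2801  0.0366] j6 1.022 F [-0.8 -0.1 -0.8] w 0.355 t 27.95
go [-0.005 -0.001  0.005] 0.003 alt -1.997
```

```bash
python3 -m inch '[[[0,0,0.012],0,-1],[[0,0,0.012],0,-1],[[0,0,0.012],0,-0.1],[[0,0,0.012],0,0.1],[[0,0,0.012],0,0.3],[[0,0,0.012],0,0.3],[[0,0,-0.2],0,0.3],[[0,0,-0.5],0,0.3],[[0,0,-0.8],0,0.3],[[0,0,-1],0,0.3],[[0,0,-1],0,0.3]]'; python3 -c "
from h import *
togo([0.4205,-0.106,0.155],-90)
m,im=snap('wrist','w24.png');crop(im,50,80,560,400,1.5,'c24.png')"
```

```text
time: 28.87
tool_pos: [0.5921, -0.281, 0.1619]
tcp_rot: [1.0, 0.002, 0.004, 0.002]
contact_force: [0.2, 0.0, 0.8]
width: 0.65
pose [ 0.5921 -0.281   0.1619] j6 1.022 F [0.2 0.  0.8] w 0.65 t 28.87
go [-1.423 -1.465  0.041] 0.003 alt -1.997
```

View pics/c24.png

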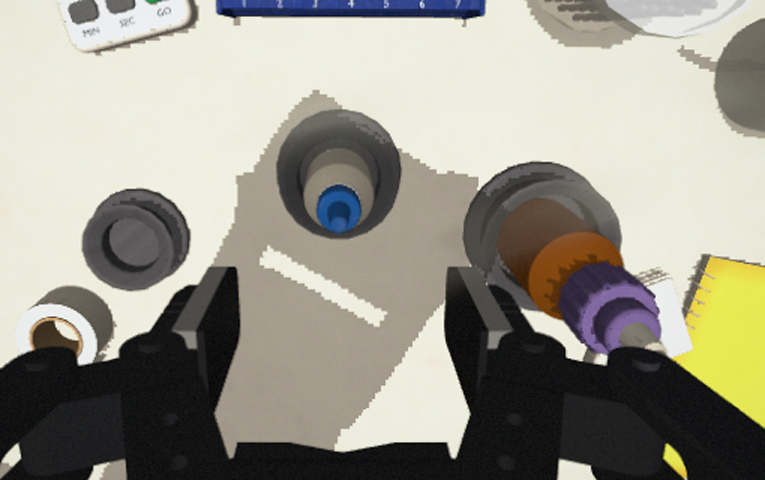

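```bash
python3 -m inch '[[[-0.2,-0.2,0],0,0],[[-0.4,-0.4,0],0,0],[[-0.6,-0.6,0],0,0],[[-0.8,-0.8,0],0,0],[[-0.9,-0.95,0],0,0],[[-0.9,-0.95,0],0,0]]'>/dev/null; python3 -m inch '[[[-0.2,-0.2,0],0,0],[[-0.4,-0.4,0],0,0],[[-0.52,-0.51,0],0,0],[[-0.52,-0.51,0],0,0],[[-0.52,-0.51,0],0,0]]'; python3 -c "
from h import *
togo([0.4205,-0.1065,0.1],-90)
m,im=snap('wrist','w25.png');crop(im,200,140,360,260,5,'c25.png')"
```

```text
time: 29.83
tool_pos: [0.4193, -0.1056, 0.156]
tcp_rot: [1.0, 0.003, -0.0, -0.0]
contact_force: [-0.1, -0.1, -0.5]
width: 0.503
pose [ 0.4193 -0.1056  0.156 ] j6 1.166 F [-0.1 -0.1 -0.5] w 0.503 t 29.83
go [0.01  0.008 0.467] 0.003 alt -1.997
```

View pics/w25.png

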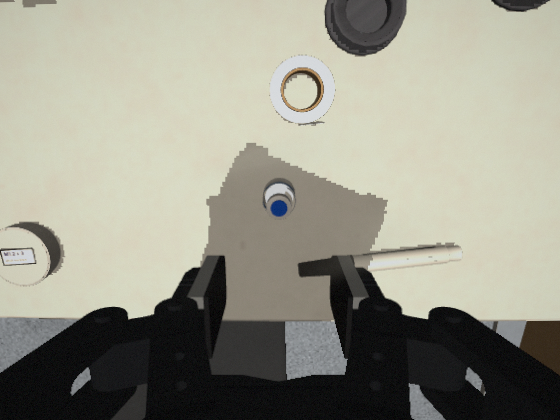

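View pics/c25.png

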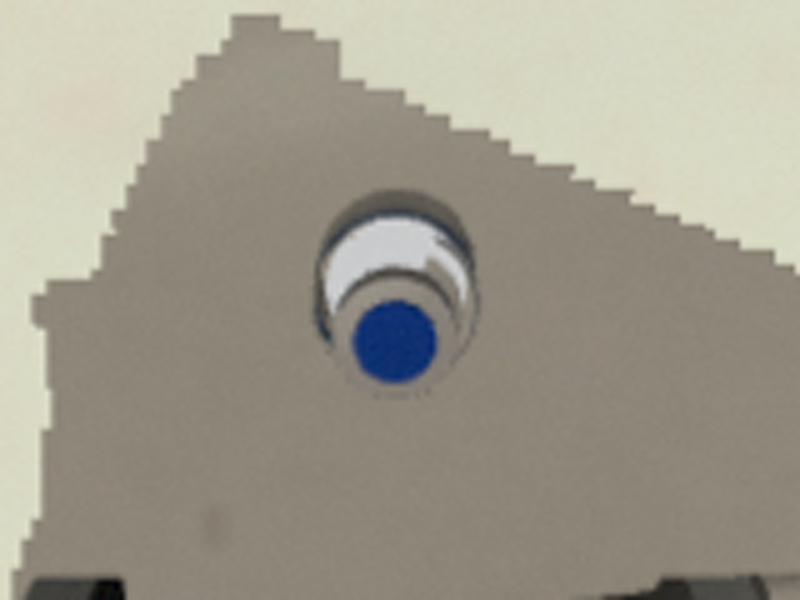

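```bash
python3 - <<'E'
from h import *
m=robot.camera_model("wrist"); print(cast(m,279,208,.053))
E
python3 -m inch '[[[0.01,0.005,0.3],0,0],[[0.01,0.005,0.6],0,0],[[0.01,0.005,0.8],0,0],[[0.01,0.005,0.9],0,0],[[0.01,0.005,0.9],0,0],[[0.01,0.005,0.9],0,0]]'; python3 -c "
from h import *
togo([0.4208,-0.1065,0.02],-90)
m,im=snap('wrist','w26.png')"
```

```text
[ 0.41971981 -0.10698265  0.053     ]
time: 30.38
tool_pos: [0.4209, -0.1069, 0.0476]
tcp_rot: [1.0, 0.002, -0.001, -0.0]
contact_force: [-0.4, 0.8, 0.4]
width: 0.503
pose [ 0.4209 -0.1069  0.0476] j6 1.166 F [-0.4  0.8  0.4] w 0.503 t 30.38
go [-0.    -0.003  0.23 ] 0.003 alt -1.997
```

View pics/w26.png

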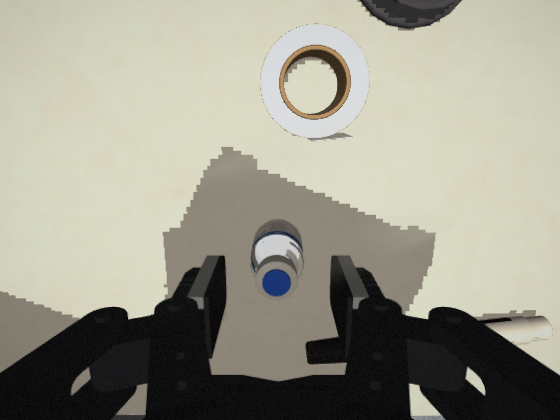

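```bash
python3 - <<'E'
from h import *
m=robot.camera_model("wrist"); print(cast(m,327,340,.01),cast(m,308,342,.01))
E
python3 -m inch '[[[0,0,0.1],0,0],[[0,0,0.23],0,0],[[0,0,0.23],0,0],[[0,0,0.23],0,-1],[[0,0,0.23],0,-1],[[0,0,0.23],0,-1],[[0,0,0.23],0,-1],[[0,0,0.23],0,-1],[[0,0,0.23],0,-1]]'; python3 -c "
from h import *
togo([0.553,-0.1675,0.02],-90)"; python3 -m inch '[[[0,0,-0.2],0,-1],[[0,0,-0.4],0,-1],[[0,0,-0.55],0,-1],[[0,0,-0.55],0,-1],[[0,0,-0.55],0,-1]]'; python3 -c "
from h import *
togo([0.553,-0.1675,0.085],-90)
m,im=snap('wrist','w27.png')"
```

```text
[ 0.36218488 -0.13459416  0.01      ] [ 0.3608709  -0.12402811  0.01      ]
time: 31.18
tool_pos: [0.421, -0.1065, 0.0218]
tcp_rot: [1.0, 0.002, 0.001, 0.0]
contact_force: [-0.9, -0.3, 8.6]
width: 0.242
pose [ 0.421  -0.1065  0.0218] j6 1.166 F [-0.9 -0.3  8.6] w 0.242 t 31.18
go [1.098 0.513 0.018] 0.003 alt -1.997
time: 31.6
tool_pos: [0.4208, -0.1064, 0.0877]
tcp_rot: [1.0, 0.002, 0.001, 0.001]
contact_force: [0.4, -0.1, -0.5]
width: 0.246
pose [ 0.4208 -0.1064  0.0877] j6 1.166 F [ 0.4 -0.1 -0.5] w 0.246 t 31.6
go [1.099 0.515 0.026] 0.003 alt -1.997
```

View pics/w27.png

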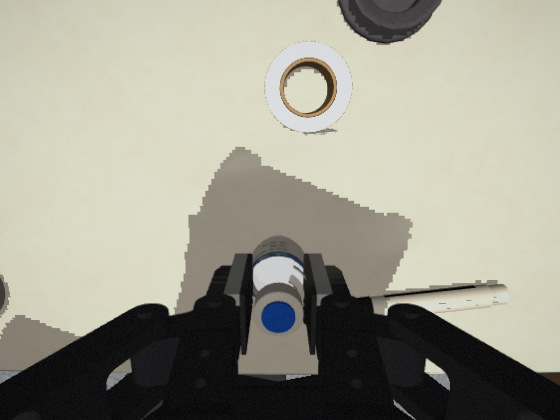

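```bash
python3 -m inch '[[[0.15,0.1,0],0,-1],[[0.35,0.2,0],0,-1],[[0.55,0.3,0],0,-1],[[0.75,0.4,0],0,-1],[[0.95,0.5,0],0,-1],[[1,0.515,0],0,-1],[[1,0.515,0],0,-1]]'>/dev/null; python3 -m inch '[[[0.09,0,0],0,-1],[[0.09,0,0],0,-1],[[0.09,0,0],0,-1],[[0.09,0,0],0,-1]]'; python3 -c "
from h import *
togo([0.551,-0.1675,0.03],-90)
m,im=snap('wrist','w28.png')"
```

```text
time: 32.57
tool_pos: [0.5504, -0.1669, 0.0863]
tcp_rot: [1.0, 0.003, -0.001, -0.0]
contact_force: [0.3, 0.1, -0.4]
width: 0.245
pose [ 0.5504 -0.1669  0.0863] j6 1.157 F [ 0.3  0.1 -0.4] w 0.245 t 32.57
go [0.006 0.005 0.469] 0.003 alt -1.997
```

View pics/w28.png

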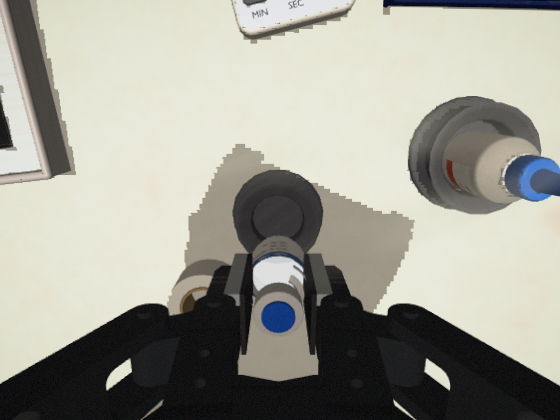

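```bash
python3 - <<'E'
from h import *
m=robot.camera_model("wrist")
print(cast(m,278,170,.005)-[.0285,0,0],cast(m,278,170,.022)-[.0245,0,0], "floor near/far/l/r",cast(m,278,193,.008),cast(m,252,217,.008),cast(m,303,217,.008))
E
```

```text
[ 0.55132501 -0.16704171  0.005     ] [ 0.55814695 -0.16703495  0.022     ] floor near/far/l/r [ 0.56626733 -0.167111    0.008     ] [ 0.55101576 -0.15115268  0.008     ] [ 0.5511782  -0.18260217  0.008     ]
```

```bash
python3 -m inch '[[[0.009,0.001,0.1],0,-1],[[0.009,0.001,0.2],0,-1],[[0.009,0.001,0.28],0,-1],[[0.009,0.001,0.34],0,-1],[[0.009,0.001,0.39],0,-1],[[0.009,0.001,0.43],0,-1],[[0.009,0.001,0.46],0,-1],[[0.009,0.001,0.465],0,-1],[[0.009,0.001,0.465],0,-1]]'; python3 -c "
from h import *
togo([0.551,-0.167,0.03],-90)"
```

```text
time: 33.37
tool_pos: [0.5526, -0.1676, 0.0308]
tcp_rot: [1.0, 0.002, -0.0, 0.0]
contact_force: [-0.7, 0.0, -0.9]
width: 0.244
pose [ 0.5526 -0.1676  0.0308] j6 1.157 F [-0.7  0.  -0.9] w 0.244 t 33.37
go [-0.013 -0.005  0.007] 0.003 alt -1.997
```

```bash
python3 -m inch '[[[-0.006,-0.003,0.014],0,-1],[[-0.006,-0.003,0.014],0,-1],[[-0.006,-0.003,0.014],0,-0.2],[[-0.006,-0.003,0.014],0,0],[[-0.006,-0.003,0.014],0,0],[[-0.006,-0.003,-0.2],0,0],[[0,0,-0.5],0,0],[[0,0,-0.8],0,0],[[0,0,-1],0,0],[[0,0,-1],0,0]]'; python3 -m inch '[[[-0.2,0,-0.2],0,0],[[-0.4,0,-0.4],0,0],[[-0.6,0,-0.5],0,0],[[-0.6,0,-0.5],0,0],[[-0.6,0,-0.5],0,0]]'; python3 -c "
from h import *
togo([0.551,-0.167,0.03],-90)
m,im=snap('wrist','w29.png');crop(im,0,0,560,420,1.4,'c29.png');snap('scene','s29.png');snap('top','t29.png')
"
```

```text
time: 34.2
tool_pos: [0.5543, -0.1682, 0.1559]
tcp_rot: [1.0, 0.002, 0.004, 0.002]
contact_force: [0.9, -0.8, -0.0]
width: 0.502
time: 34.62
tool_pos: [0.4801, -0.168, 0.2114]
tcp_rot: [1.0, 0.002, 0.001, 0.0]
contact_force: [0.3, -0.0, -0.5]
width: 0.498
pose [ 0.4801 -0.168   0.2114] j6 1.1 F [ 0.3 -0.  -0.5] w 0.498 t 34.62
go [ 0.589 -0.007  1.512] 0.002 alt -1.998
```

View pics/c29.png

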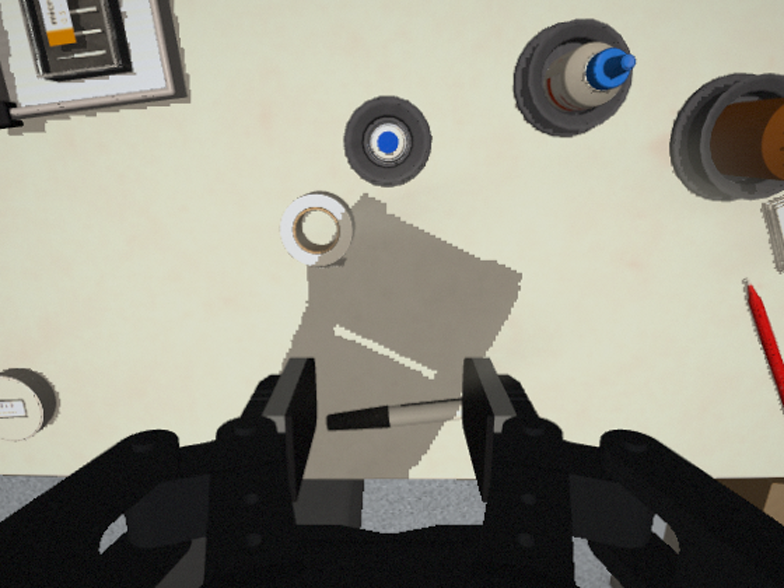

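View pics/s29.png

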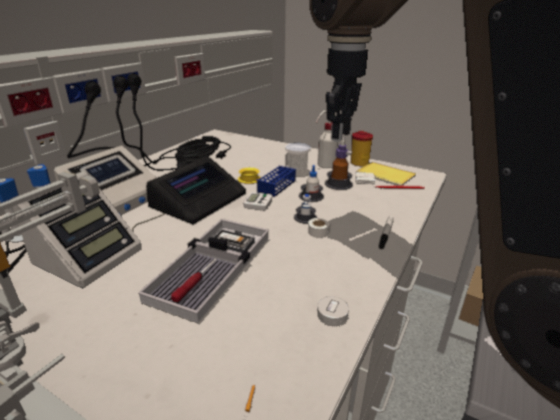

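```bash
python3 - <<'E'
from h import *
S=robot.camera_model("scene");T=robot.camera_model("top");m=robot.camera_model("wrist")
for n,p in[("vial top",(.551,-.167,.061)),("cem tip",(.5895,-.2797,.091)),("amber tip",(.556,-.3925,.14))]:
    print(n,"scene",np.round(proj(S,p),1),"top",np.round(proj(T,p),1),"wrist",np.round(proj(m,p),1),"wrist@1.4",np.round(np.array(proj(m,p))*1.4,0))
im=cv2.imread("pics/s29.png");crop(im,280,130,380,230,6,"cs29.png")
im=cv2.imread("pics/t29.png");crop(im,140,170,420,290,2.8,"ct29.png")
E
```

```text
vial top scene [305.9 194.6] top [307.1 234.8] wrist [277.2 101.5] wrist@1.4 [388. 142.]
cem tip scene [312.2 164.1] top [353.4 216.2] wrist [450.   41.5] wrist@1.4 [630.  58.]
amber tip scene [342.1 136.2] top [406. 225.] wrist [676.4  96.5] wrist@1.4 [947. 135.]
```

View pics/cs29.png

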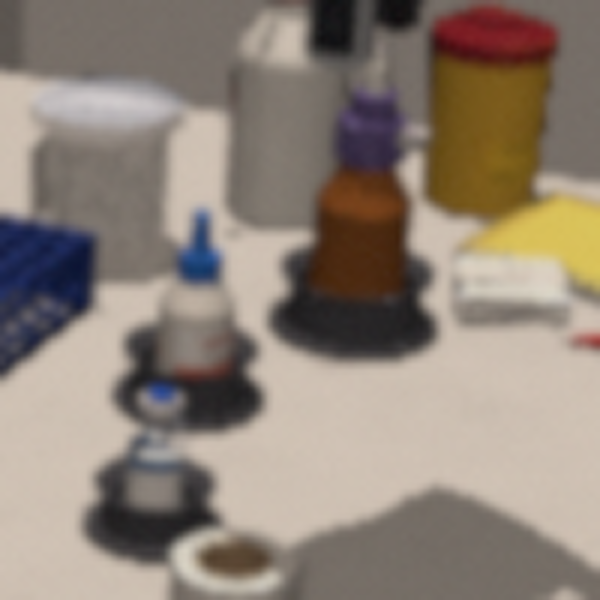

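View pics/ct29.png

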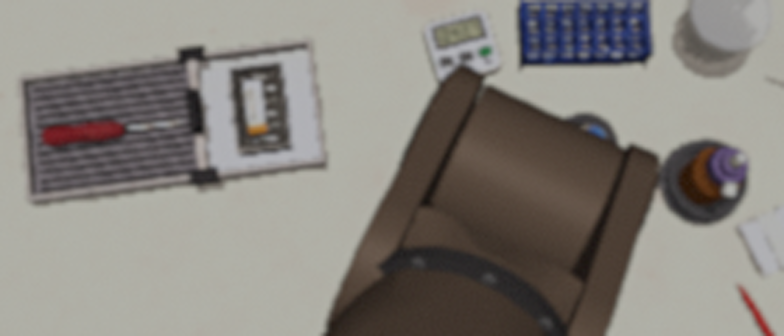

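```bash
python3 -c "
from h import *
print(robot.sign_off(), robot.sense()['time'])"
```

```text
the job is handed in; nothing more can be done
the job is handed in; nothing more can be done
```

The kit is set out and handed in, at about 34.7 s of the 115 s allowed.

What I did, in order:
- **Partition:** I slid it to the mat's edge, a value of about 0.1.
- **Tray:** I laid the hex driver along the ribbed compartment and the drill-bit box across the bare one.
- **Vessels:** I stood the amber bottle in the large stand, the dropper bottle in the medium and the vial in the small. The yellow look-alike was left alone.

What the last pictures showed:
- **Tray:** The driver lies clear of the partition and the walls. The box lies flat in the bare compartment.
- **Vessels:** All three stand upright. In the scene camera their tops are within about 2 pixels of where fully seated vessels should appear. The amber tip is the weakest of these readings, because the gripper stood close behind it in that picture.
- **Wells:** The final wrist picture shows the vial and dropper bottle inside their wells. It shows the amber bottle only in part, but it was also seen in its well after release and in the last top picture.
- **Robot:** The gripper was open and clear of everything.

Two things to note:
- The wrist read 5 to 12 N upward while the jaws closed or held. I took this to be the pads swinging forward as they close. It is far below the limits.
- Repeat measurements of the tray and stands differed by 2 to 4 mm, up to about 7 mm for the earliest readings of the large stand. I used combined values and checked each stand again just before lowering.

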